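# Move the pastry board to the spare folding hook and fold its old hook away

## Robot

A 6-joint arm with a two-finger parallel gripper is mounted at the origin on the work surface. World frame = base frame: x ahead of the robot, y to its left, z up, the work surface at z = 0. Lengths are in mm, angles in rad, forces in N, time in s.
With the tool pointing down it reaches from about 350 to 875 mm from the base axis. Payload 4.2 kg.
Tool frame: the origin (TCP) lies at the very end of the fingers, on their centre line; the grasp point (between the pads) lies 19 mm behind it (arm.grip_point_offset is the distance from the TCP to the grasp point, in mm); z points along the fingers, y is the direction in which the jaws open and shut (so a half turn about z gives the same grasp; the last joint's range is limited). The gripper opens to 85 mm and grips with 20 to 120 N. Pads are 22 mm wide; open, the fingers measure 114 mm over their backs; the gripper's body (76 mm by 85 mm) begins 54 mm behind the grasp point. The pads swing forward as they close: fully open they stand 13 mm farther back than shut.
Start: joints at [0.259, 0.385, 0.008, 0, -1.194, -0.259], TCP at [624.979, 0.025, 200.912] pointing down, gripper open.
Joint ranges: [-3.14, 3.14], [-1.21, 2.06], [-1.07, 1.41], [-3.16, 2.05], [-2.99, -0.16], [-3.1, 3.1]. Speed limits (rad/s): [2.79, 2.79, 3.14, 3.14, 3.14, 3.14].

## Interface

Orientations are given as a unit quaternion [x, y, z, w].
In Python, from bench import arm gives the robot as it stands.
- The arm moves only by the tool drive_tool, never from a script. Its argument "steps" is a list of rows, each a list of 5 numbers: the shift along the tool's x, y, z in m, then the turn about the tool's z in degrees, then the finger opening in m, from 0 to 0.0854. A call has 1 to 20 rows; each row shifts and turns the commanded pose from where the row before left it, along the tool's axes as they then stand; what a row does not reach is not made up. A row lasts 1/10 s, in which the tool goes at most 50 mm and 8.59 degrees, less where a joint would pass 70% of its speed; a pose out of reach is approached as far as the arm can. A call is refused whole if a number of a shift passes 0.05 or a number of a turn 8.59, either way. A call with a gripper value outside its range is refused whole. The fingers move at their own pace and stop on an object; the grip force is fixed at half the most. Time passes only in rows, so rows that do not move let the fingers close. It gives the time, the measured TCP pose, the force and the opening at its end, in the units of the state.
- arm.read_state(): the state, without advancing time (a new reading comes with each control period).
- arm.get_image(name): name is "scene" or "side" or "wrist"; returns (picture, depth): 480x640x3 uint8, blue, green, red; 480x640 float32, mm along the optical axis (not along the pixel's ray), 0 where there is no reading.
- arm.camera_params(name): a dict with "K" (3x3 intrinsics, pixels), "world_to_cam" (4x4, takes a point from world to camera coordinates); the wrist camera has in their place "mount" (4x4, takes a point from camera to tool coordinates, whose origin is the TCP and whose axes are the flange's). Camera axes: x right, y up, looking along -z (the intrinsics and any distortion apply to the point x, -y, -z); pixel columns grow to the right and rows downward; lengths in mm; the calibration is good to about 2 mm. A picture is of the moment at which its call begins: read the wrist's pose just before it. camera_params takes no time and is no camera call.
- arm.job_done(): hands the job in, once; it reports no verdict.
The state is a dict: "clock": time; "joints": joint angles; "joint_vel": joint speeds; "joint_efforts": joint torques, N m; "position": TCP position; "ee_rot": TCP orientation; "contact_force": force on the tool from outside, world axes, zero at the start; "wrist_torque": the same for the moment, N m; "gripper_width": finger opening in mm.
Only numpy, scipy, OpenCV 4.12 (cv2) and the standard library are available. Lean on these libraries where they do the work, as an engineer would, in place of code of your own. Each camera call takes 0.05 s, during which the arm holds its last target.

## Task

The mixer is about to be pushed in where the paddle board hangs, so that end of the rail must be cleared. Fold the spare hook down and press near its end with the fingertips, about 15 N held for half a second, to seat it on its stop; move the board over onto it; then fold the emptied hook up flat and press it home in the same way. Never force a hook against its stop with more than 25 N, do not drop the board, and leave everything else on the table where it is.

Things in the scene. Friction and masses are not known exactly. Their poses are not given: they have to be found in the camera images.
- rail: Steel utensil rail standing on the table: a level flat bar 440 mm long (its y), 12 mm thick, 215 to 250 mm above the table, on posts at its ends (y = +-205 mm) with feet 150 mm long in x. Origin on the table under the bar's middle; x points square out of the face with the hooks (away from the robot), z up. Fixed.
- bracket_full: Steel bracket, 36 x 36 mm, on the rail's face, carrying the folding hook that holds the board at the start; it may be the left or the right one. Origin 235 mm above the table, 23 mm in front of the bar's middle plane; y along the hinge, x out of the rail, z up. Its cheeks reach 14 mm above and 12 mm out from the origin, 25 mm wide overall. Fixed.
- bracket_spare: The same bracket for the other, empty hook. Each hook's pin is bolted in slotted holes, so its hinge line, and with it where the hook meets its stops, lies up to 5 mm above or below and up to 4 mm in or out of the bracket's origin, differently each time and not reported: find the stops by feel.
- hook_full (a joint): Angle (rad, from its own stop) of the hook that holds the board at the start: 0 = folded up flat, upright; 1.571 = folded down, level, pointing out of the rail. Stops at both ends yield only 0.0035 rad per N m. A friction hinge (0.25 N m: about 4 N at 60 mm from the hinge, either way) leaves it about where it is put; that drag alone is not the stop. Starts at 1.571.
- hook_spare (a joint): Angle of the other hook; starts at 0 to 0.35. Both hooks: steel bar 14 mm wide (y), 10 mm thick, centred on the hinge, ending 80 mm from it; at angle a a point r along it lies r sin(a) out and r cos(a) up. The last 10 mm carry a lip standing 12 mm over the bar: upward when the hook is down, back over the rail towards the robot when folded up.
- board: Wooden paddle board, 12 mm thick (x), 182 tall, 0.12-0.24 kg, hung parallel to the rail. Origin: middle of the upper edge of its slot; z up, y across. Slot (along x) 24 wide, 42 tall; the tab over it, to grip, 44 wide (y), 32 tall; neck 44 wide down to -62, blade 120 wide down to -150. Hung, the slot's edge rests on the bar, 5 over the hinge, 42 mm out; raise it 12 to 32 mm to pass the lip.
- bowl: White bowl, 110 mm across, 50 mm tall, on the table near the rail's middle, in front. Leave it.
- tart_ring: Steel tart ring, 90 mm across, 25 mm tall, on the table in front of the rail. Leave it.
- small_ring: Steel ring, 60 mm across, 30 mm tall, on the table in front of the rail. Leave it.
- jug: White jug, 110 mm across, 150 mm tall, on the right side. Leave it.
- syrup: Amber bottle, 60 mm across, 170 mm tall, on the left side. Leave it.
- spatula: Spatula lying on the right side. Leave it.
- scraper: Bench scraper lying on the left side. Leave it.
- cake: Small chocolate cake, 66 mm across, standing on the wire rack (24 mm high) beyond the rail. Leave it.
Not all that is in view belongs to the job. Leave any pink look-alike of the board alone.

How it is judged:
By the outcome, as a careful person would: the job done as asked, in the order asked, and still so for the second after the job is handed in, with the robot touching nothing.
It also fails if it takes over 72 s, if anything falls off the work surface, if the arm or the gripper's body presses on something with over 40 N, if the wrist force passes 120 N, or if a joint passes its speed limit or range.

## Working session

There is one attempt and no reset: what is moved stays moved. The work goes in short steps, Python scripts to look and compute and a tool call to move; the robot and the scene stay as the last step left them, time stands still between calls to the robot, and variables do not carry over. Pictures are saved under pics/ and viewed, and the job is handed in when it is done.

Besides the shell and the picture viewer there is one more tool, called after "Request:" as name([rows], argument=value, ...), one row to a line, values as JSON. drive_tool: Moves the arm, as the interface text tells. Its arguments: {"type":"object","properties":{"steps":{"type":"array"}},"required":["steps"]}

```bash
mkdir -p pics; ls; cat > look.py <<'E'
import sys,cv2,numpy as np
from bench import arm
tag=sys.argv[1]
for n in sys.argv[2:]:
    s=arm.read_state()
    im,d=arm.get_image(n)
    cv2.imwrite(f'pics/{n}_{tag}.png',im); np.savez(f'pics/{n}_{tag}.npz',d=d,pos=s['position'],rot=s['ee_rot'])
E
python3 look.py 0 scene side wrist
python3 - <<'E'
from bench import arm
import numpy as np
np.set_printoptions(precision=3,suppress=True)
s=arm.read_state()
for k,v in s.items(): print(k,v)
for n in ("scene","side","wrist"):
    print(n,arm.camera_params(n))
E
```

```text
pics
clock 0.15
joints [ 0.259  0.385  0.007 -0.    -1.194 -0.259]
joint_vel [ 0.    -0.003  0.004  0.001 -0.001 -0.001]
joint_efforts [ -0.001 -39.268  18.858   4.189  -0.003   0.   ]
position [624.498   0.023 200.075]
ee_rot [-0.707  0.707  0.001 -0.001]
contact_force [ 0.081 -0.254  0.446]
wrist_torque [-0.051 -0.042  0.017]
gripper_width 85.57295793800769
scene {'K': array([[438.459,   0.   , 313.246],
       [  0.   , 438.459, 244.334],
       [  0.   ,   0.   ,   1.   ]]), 'world_to_cam': array([[    0.135,     0.991,     0.007,   -64.673],
       [   -0.678,     0.087,     0.73 ,   274.187],
       [    0.723,    -0.103,     0.684, -1644.661],
       [    0.   ,     0.   ,     0.   ,     1.   ]])}
side {'K': array([[485.819,   0.   , 319.001],
       [  0.   , 485.819, 242.421],
       [  0.   ,   0.   ,   1.   ]]), 'world_to_cam': array([[   -0.909,    -0.417,     0.017,   480.681],
       [    0.284,    -0.589,     0.757,  -267.082],
       [   -0.305,     0.692,     0.654, -1076.056],
       [    0.   ,     0.   ,     0.   ,     1.   ]])}
wrist {'K': array([[350.943,   0.   , 320.241],
       [  0.   , 350.943, 241.446],
       [  0.   ,   0.   ,   1.   ]]), 'mount': array([[   0.001,    0.946,    0.325,   83.412],
       [   1.   ,   -0.001,    0.001,   -0.096],
       [   0.002,    0.325,   -0.946, -171.695],
       [   0.   ,    0.   ,    0.   ,    1.   ]])}
```

View pics/scene_0.png

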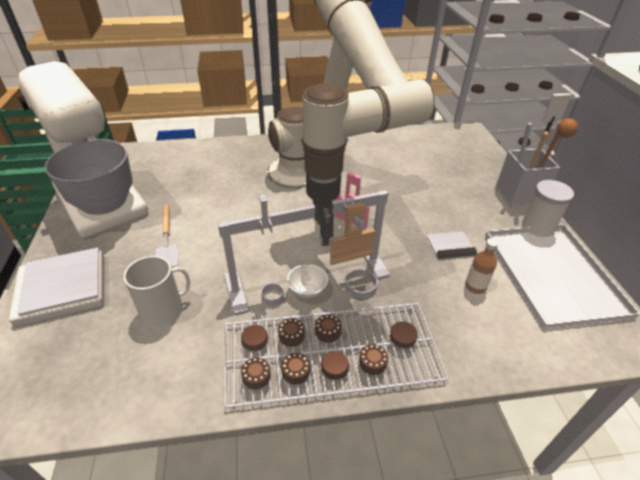

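View pics/side_0.png

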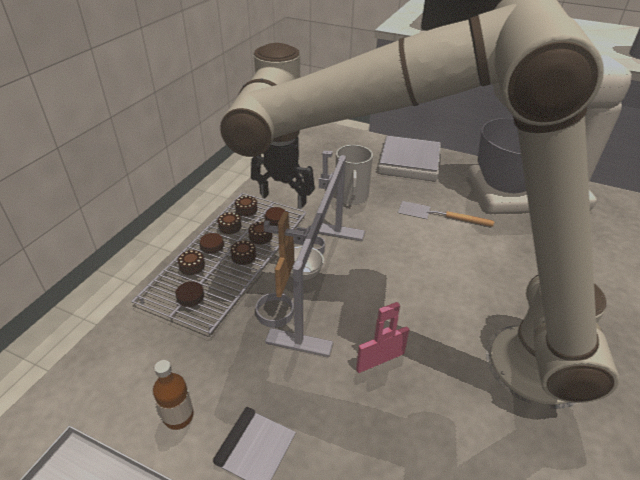

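View pics/wrist_0.png

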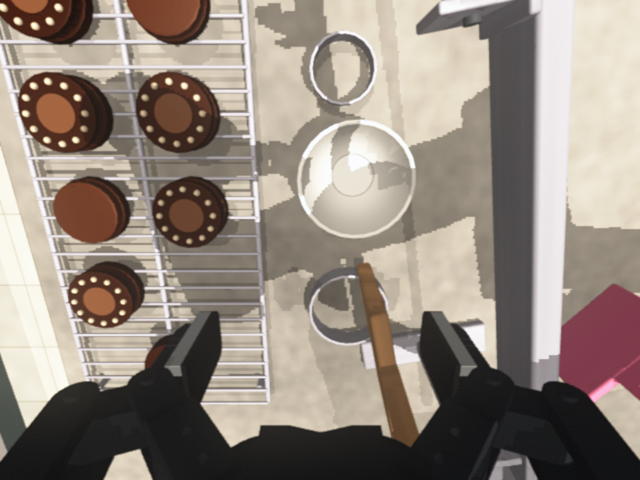

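```bash
cat > geo.py <<'E'
import numpy as np,cv2
from scipy.spatial.transform import Rotation as R
from bench import arm
np.set_printoptions(precision=1,suppress=True)
def load(n,tag):
    im=cv2.imread(f'pics/{n}_{tag}.png'); z=np.load(f'pics/{n}_{tag}.npz'); d=z['d']
    p=arm.camera_params(n); K=p['K']
    if n=='wrist':
        T=np.eye(4);T[:3,:3]=R.from_quat(z['rot']).as_matrix();T[:3,3]=z['pos']; c2w=T@p['mount']
    else: c2w=np.linalg.inv(p['world_to_cam'])
    v,u=np.mgrid[:480,:640]
    P=np.stack([(u-K[0,2])/K[0,0]*d,-(v-K[1,2])/K[1,1]*d,-d],-1)
    W=P@c2w[:3,:3].T+c2w[:3,3]; W[d<=0]=np.nan
    return im,W,c2w,K
E
python3 - <<'E'
from geo import *
im,W,_,_=load('wrist',0)
for (u,v) in [(555,50),(555,150),(555,300),(548,200),(520,200),(560,200),(430,20),(460,10),(365,270),(372,270),(400,400),(395,400),(355,180),(342,70)]:
    print((u,v),W[v,u])
z=W[...,2]; m=(z>243)&(z<258)
m[:, :500]=0
P=W[m]; print(len(P)); 
if len(P)>50:
    for lo in range(-200,200,40):
        q=P[(P[:,1]>lo)&(P[:,1]<lo+40)]
        if len(q)>5: print(lo,np.percentile(q[:,0],[2,50,98]),q[:,2].mean())
for n in ('scene','side'):
    im,W,_,_=load(n,0); z=W[...,2]
    im2=im.copy(); print(n)
    m=(z>246)&(z<254)&(W[...,0]>400)&(abs(W[...,1])<300)
    P=W[m];
    for lo in range(-240,240,20):
        q=P[(P[:,1]>lo)&(P[:,1]<lo+20)]
        if len(q)>3: print(lo,len(q),np.percentile(q[:,0],[2,50,98]))
E
python3 - <<'E'
import cv2
im=cv2.imread('pics/scene_0.png')[160:320,200:410]
cv2.imwrite('pics/c1.png',cv2.resize(im,None,fx=3.7,fy=3.7,interpolation=2))
im=cv2.imread('pics/side_0.png')[130:360,230:440]
cv2.imwrite('pics/c2.png',cv2.resize(im,None,fx=2.6,fy=2.6,interpolation=2))
E
```

```text
(555, 50) [ 551.3 -104.4  248.2]
(555, 150) [544.9 -74.  248.5]
(555, 300) [532.3 -16.7 248.5]
(548, 200) [543.8 -56.8 248.9]
(520, 200) [547.8 -54.6 238.6]
(560, 200) [538.9 -56.6 247.9]
(430, 20) [ 588.7 -114.8  238.8]
(460, 10) [ 582.2 -115.4  247.4]
(365, 270) [588.7  30.2 111.9]
(372, 270) [582.7  31.  110.1]
(400, 400) [579.3  66.9 212.1]
(395, 400) [582.   67.5 211.4]
(355, 180) [588.3 -24.8   3.3]
(342, 70) [ 603.8 -129.6   -1.1]
16426
-120 [543.5 552.6 563.7] 247.98162453830042
-80 [536.1 544.9 552. ] 247.88036871009973
-40 [528.6 537.5 544.5] 247.86034043707338
0 [523.9 531.9 537.4] 247.73624068874463
40 [522.  529.5 538.1] 247.9763048823704
80 [520.4 526.6 535.2] 244.78608266277524
scene
-240 47 [565.7 577.6 583.5]
-220 39 [566.2 574.3 579.7]
-200 39 [561.7 570.1 574.6]
-180 35 [557.6 566.3 570.8]
-160 48 [554.6 566.3 584.6]
-140 33 [552.  579.2 593.3]
-120 50 [545.6 557.  588.8]
-100 36 [542.7 550.3 556.9]
-80 40 [538.9 547.6 554.6]
-60 37 [534.8 543.8 549.6]
-40 36 [531.7 539.3 546.9]
-20 37 [530.7 541.5 677. ]
0 7 [579.8 673.8 678.7]
40 29 [517.6 525.  530.7]
60 62 [514.2 530.1 587.2]
80 84 [508.1 577.  617.8]
100 39 [506.  516.1 616.2]
120 32 [503.4 510.7 516. ]
140 31 [498.9 507.5 511.9]
160 37 [494.5 503.2 508.9]
180 16 [492.8 502.1 506.6]
side
-240 22 [563.5 571.4 579.6]
-220 26 [562.  568.8 575.4]
-200 20 [558.5 563.  569.7]
-180 24 [553.7 560.2 567.4]
-160 27 [550.3 558.7 565.7]
-140 51 [547.8 559.7 588.4]
-120 47 [544.9 557.1 585.9]
-100 24 [540.2 545.9 552.9]
-80 27 [536.5 542.3 549. ]
-60 28 [532.8 538.7 545.5]
-40 30 [528.5 534.5 541.5]
-20 35 [525.8 533.9 667.1]
0 68 [522.  534.3 674.3]
20 33 [517.7 522.8 530.3]
40 34 [514.3 520.2 526.4]
60 73 [511.5 523.2 571.9]
80 101 [507.2 521.1 607. ]
100 74 [503.5 514.3 612.8]
120 42 [498.8 505.  512.5]
140 44 [494.8 501.5 508.1]
160 50 [489.4 497.3 504.7]
180 42 [488.8 494.6 503.2]
```

View pics/c1.png

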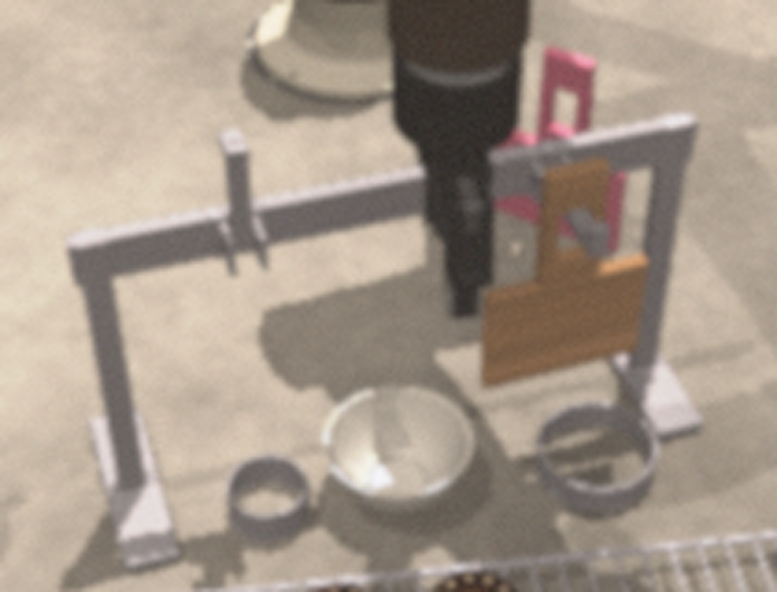

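View pics/c2.png

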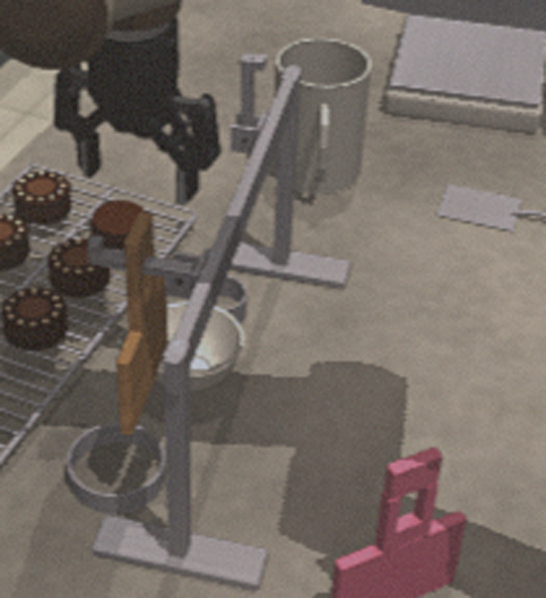

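Request:
drive_tool([
  [0,0,-0.04,0,0],
  [0,0,-0.04,0,0],
  [0,0,-0.04,-8.4,0],
  [0,0,-0.04,-8.4,0],
  [0,0,0,-8.4,0],
  [0,0,0,-8.4,0],
  [0,0,0,-8.4,0],
  [0,0,0,-8.4,0],
  [0,0,0,-8.4,0],
  [0,0,0,-8.4,0],
  [0,0,0,-8.4,0],
  [0,0,0,-8.4,0],
  [0,0,0,-8.4,0],
  [0,0,0,-8.4,0],
  [0,0,0,0,0],
])

```text
clock: 1.65
position: [624.8, 0.1, 360.4]
ee_rot: [0.996, 0.094, -0.0, -0.0]
contact_force: [-1.1, -0.8, 0.7]
gripper_width: -0.2
```

```bash
python3 look.py 1 wrist scene side; python3 - <<'E'
from geo import *
print(R.from_quat(arm.read_state()['ee_rot']).as_matrix()*100)
for n in ('scene','side','wrist'):
    im,W,_,_=load(n,1); z=W[...,2]
    m=(z>244)&(z<256)&(abs(W[...,1])<230)
    x0=536-0.19*W[...,1]
    m&=abs(W[...,0]-x0)<14
    P=W[m]; 
    if len(P)<30: continue
    pts=[]
    for lo in range(-200,200,20):
        q=P[(P[:,1]>lo)&(P[:,1]<lo+20)]
        if len(q)>8 : pts.append([(np.percentile(q[:,0],3)+np.percentile(q[:,0],97))/2,np.median(q[:,1]),np.ptp(q[:,0]),np.median(q[:,2])])
    pts=np.array(pts); c=np.polyfit(pts[:,1],pts[:,0],1); print(n,len(P),c,np.degrees(np.arctan(-c[0])),np.std(pts[:,0]-np.polyval(c,pts[:,1])),pts[:,2].mean(),pts[:,3].mean())
    print(W[...,1][m].min(),W[...,1][m].max())
E
```

```text
[[  98.3   18.5   -0.1]
 [  18.5  -98.3   -0. ]
 [  -0.1   -0.  -100. ]]
scene 866 [ -0.2 534.1] 10.640180473733526 1.5092300087192054 17.77751082300211 250.51555844414733
-229.79783907005734 191.26239728419182
side 819 [ -0.2 530.6] 10.612672845956649 2.687051766936687 16.60935284917317 249.56997540432252
-229.47255705178304 193.77919674467057
wrist 5214 [ -0.2 533.9] 10.593058438082254 1.8535940169578535 17.291505142663055 248.19207659008913
-229.98795379821146 191.9124758733444
```

View pics/wrist_1.png

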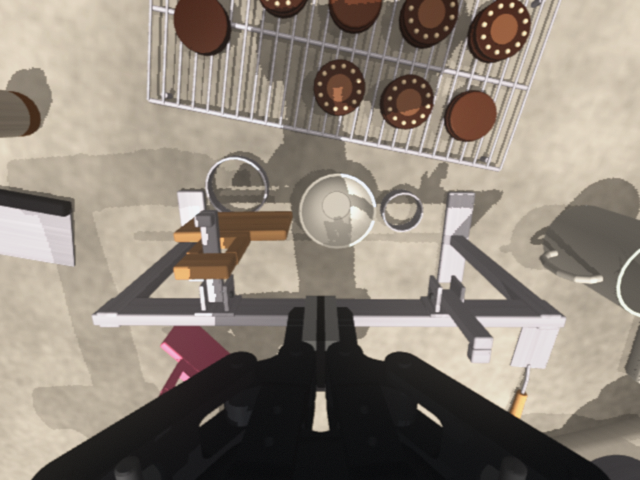

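```bash
cat >> geo.py <<'E'
t=np.radians(10.63); ex=np.array([np.cos(t),np.sin(t)]); ey=np.array([-np.sin(t),np.cos(t)]); O=np.array([533.9,0.])
def rf(W):
    q=W[...,:2]-O
    return np.stack([q@ex,q@ey,W[...,2]],-1)
E
python3 - <<'E'
from geo import *
im,W,_,_=load('wrist',1); r=rf(W)
cv2.imwrite('pics/c3.png',cv2.resize(im[190:370,150:520],None,fx=2.1,fy=2.1,interpolation=2))
z=r[...,2]
def st(name,m):
    P=r[m]; print(name,len(P)); 
    if len(P): print('  lo',np.percentile(P,2,axis=0),'md',np.median(P,axis=0),'hi',np.percentile(P,98,axis=0))
hsv=cv2.cvtColor(im,cv2.COLOR_BGR2HSV)
wood=(hsv[...,0]>8)&(hsv[...,0]<25)&(hsv[...,1]>110)
st('rail',(abs(r[...,0])<12)&(z>244)&(z<254))
st('bracketS',(r[...,0]>12)&(r[...,0]<40)&(z>225)&(z<255)&(r[...,1]<-60))
st('bracketF',(r[...,0]>12)&(r[...,0]<40)&(z>225)&(z<258)&(r[...,1]>40))
st('spare hook top',(z>285)&(r[...,1]<-60)&(r[...,1]>-200)&(r[...,0]<60))
st('spare hook mid',(z>262)&(z<285)&(r[...,1]<-60)&(r[...,1]>-200)&(r[...,0]<60))
st('full hook',~wood&(z>230)&(z<262)&(r[...,1]>40)&(r[...,0]>42)&(r[...,0]<130))
st('tab top',wood&(z>262)&(z<285)&(r[...,1]>20))
st('tab',wood&(z>240)&(z<285)&(r[...,1]>20))
st('blade top',wood&(z>170)&(z<190)&(r[...,1]>0))
for n in('scene','side'):
  im,W,_,_=load(n,1); r=rf(W); z=r[...,2]; print(n)
  hsv=cv2.cvtColor(im,cv2.COLOR_BGR2HSV)
  wood=(hsv[...,0]>5)&(hsv[...,0]<25)&(hsv[...,1]>90)
  st('rail',(abs(r[...,0])<12)&(z>244)&(z<254))
  st('spare hook top',(z>285)&(r[...,1]<-60)&(r[...,1]>-200)&(r[...,0]<60))
  st('spare hook mid',(z>262)&(z<285)&(r[...,1]<-60)&(r[...,1]>-200)&(r[...,0]<60))
  st('tab',wood&(z>240)&(z<285)&(r[...,1]>20)&(r[...,0]>0)&(r[...,0]<100))
  st('hook',~wood&(z>228)&(z<262)&(r[...,1]>40)&(r[...,0]>42)&(r[...,0]<130))
E
```

```text
rail 5294
  lo [  -7.3 -236.3  244.5] md [  0.3  20.5 248.2] hi [  8.5 186.6 251.4]
bracketS 705
  lo [  13.7 -146.6  226. ] md [  23.9 -129.7  242.7] hi [  33.1 -120.5  254. ]
bracketF 816
  lo [ 13.2  66.3 227.6] md [ 26.   78.1 243. ] hi [ 37.4  91.7 248.2]
spare hook top 1097
  lo [   6.4 -140.9  286.7] md [  22.1 -132.3  312.8] hi [  27.  -127.5  317. ]
spare hook mid 311
  lo [  16.3 -140.8  262.9] md [  24.5 -130.8  274.2] hi [  25.7 -127.5  284.4]
full hook 914
  lo [ 56.   57.5 234.7] md [ 83.5  78.  243.2] hi [100.7  87.  255.9]
tab top 982
  lo [ 54.   57.4 263. ] md [ 61.7  77.7 274.4] hi [ 64.9  99.3 276.2]
tab 1432
  lo [ 54.5  57.3 242.4] md [ 63.5  76.8 272.2] hi [ 64.9  99.2 276. ]
blade top 933
  lo [ 53.2  21.1 170.9] md [ 62.2  60.8 180.5] hi [ 65.5 135.5 188. ]
scene
rail 863
  lo [  -8.  -237.9  244.3] md [  1.8 -32.  250.5] hi [  8.9 184.3 253.5]
spare hook top 364
  lo [-1605.5  -148.5   285.9] md [-1584.5  -125.9   312. ] hi [ 27.4 -62.2 339.4]
spare hook mid 145
  lo [-1604.8  -148.4   262.5] md [-1585.2  -127.1   272.8] hi [ 26.  -62.3 284.3]
tab 221
  lo [ 54.2  56.  241. ] md [ 62.9  75.9 265.9] hi [ 65.8  97.8 279.6]
hook 132
  lo [ 56.7  65.3 235.4] md [ 82.8  76.4 246. ] hi [101.2  99.5 259.1]
side
rail 804
  lo [ -10.6 -229.9  244.7] md [ -4.2  33.8 249.6] hi [  8.9 194.  252.6]
spare hook top 101
  lo [   3.2 -138.3  286. ] md [  15.6 -128.5  310.8] hi [  23.2 -124.4  318.3]
spare hook mid 38
  lo [  12.8 -131.8  263.2] md [  16.8 -128.3  274.2] hi [  22.4 -123.6  283.8]
tab 161
  lo [ 49.6  61.8 241.6] md [ 54.8  97.4 272.4] hi [ 61.4 104.  277.9]
hook 194
  lo [ 43.2  60.7 235.5] md [ 77.6  85.9 244.6] hi [ 97.6  93.7 258.6]
```

View pics/c3.png

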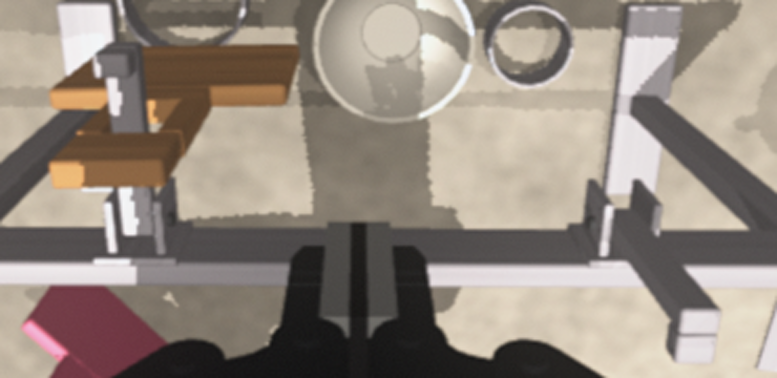

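Request:
drive_tool([
  [-0.026,0.029,0,0,0],
  [-0.026,0.029,0,0,0],
  [-0.026,0.03,0,0,0],
  [-0.026,0.029,0,0,0],
  [0,0,0,0,0],
  [0,0,0.03,0,0],
  [0,0,0.03,0,0],
  [0,0,0.022,0,0],
  [0,0,0,0,0],
])

```text
clock: 2.7
position: [542.9, -133.8, 275.3]
ee_rot: [0.996, 0.093, -0.004, -0.001]
contact_force: [0.0, -1.0, 0.4]
gripper_width: 0.0
```

```bash
cat > st.py <<'E'
from geo import *
s=arm.read_state(); p=rf(np.array(s['position']))
print('clk',round(s['clock'],2),'rail xyz',p,'F rail',np.array([s['contact_force'][:2]@ex,s['contact_force'][:2]@ey,s['contact_force'][2]]),'w',round(s['gripper_width'],1), 'yaw',round(np.degrees(np.arctan2(*R.from_quat(s['ee_rot']).as_matrix()[[1,0],0])),2))
E
python3 st.py; python3 look.py 2 wrist side
```

```text
clk 2.7 rail xyz [ -15.8 -133.2  275.3] F rail [-0.2 -1.   0.4] w 0.0 yaw 10.72
```

View pics/wrist_2.png

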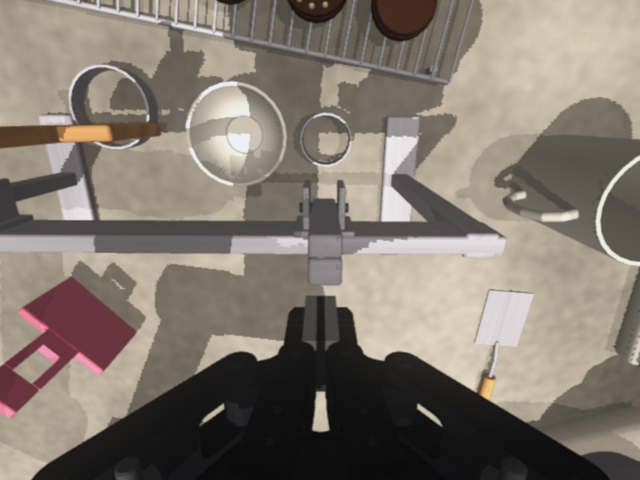

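View pics/side_2.png

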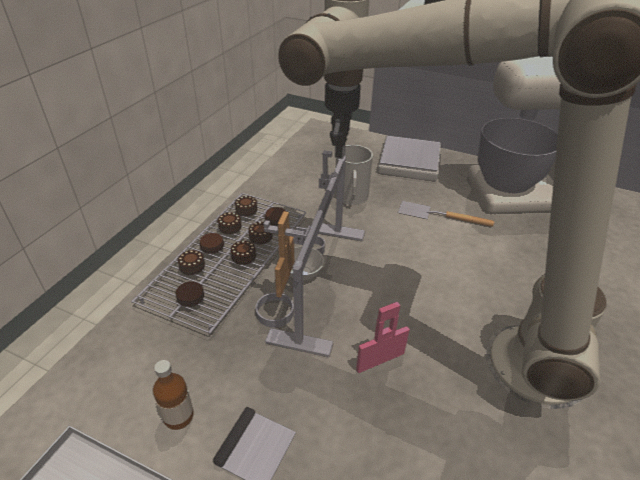

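Request:
drive_tool([
  [0.005,0,0,0,0],
  [0.005,0,0,0,0],
  [0.005,0,0,0,0],
  [0.005,0,0,0,0],
  [0.005,0,0,0,0],
  [0.005,0,0,0,0],
])

```text
clock: 3.4
position: [574.9, -129.0, 279.4]
ee_rot: [0.996, 0.094, 0.0, 0.0]
contact_force: [-2.0, -1.4, 3.8]
gripper_width: -0.1
```

```bash
python3 st.py
```

```text
clk 3.4 rail xyz [  16.5 -134.3  279.4] F rail [-2.3 -1.   3.8] w -0.1 yaw 10.79
```

```bash
python3 look.py 3 wrist side; python3 st.py; python3 -c "
import cv2
im=cv2.imread('pics/side_3.png')[80:260,230:440]
cv2.imwrite('pics/c4.png',cv2.resize(im,None,fx=3,fy=3,interpolation=2))"
```

```text
clk 3.5 rail xyz [  16.9 -134.1  278.7] F rail [-1.  -1.8  1.9] w -0.1 yaw 10.8
```

View pics/wrist_3.png

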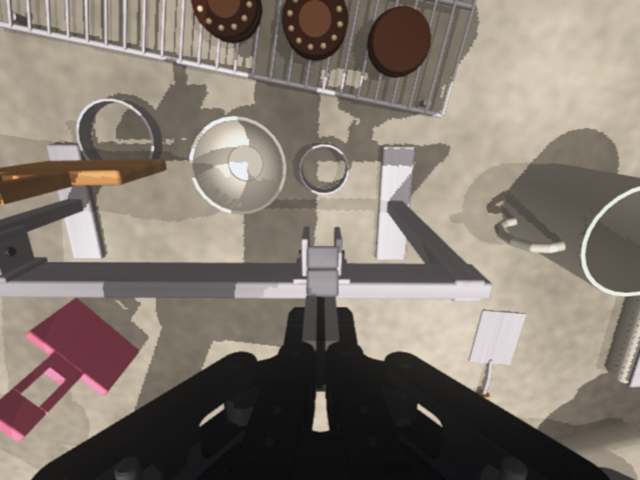

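View pics/c4.png

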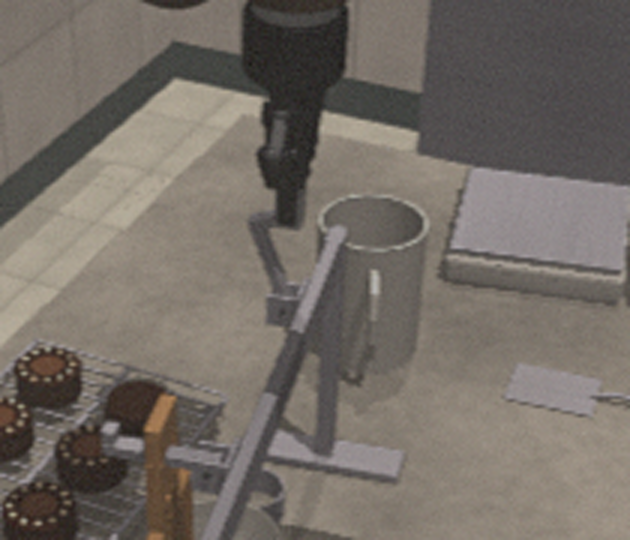

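Request:
drive_tool([
  [0.005,0,0,0,0],
  [0.005,0,0,0,0],
  [0.005,0,0,0,0],
  [0.005,0,0,0,0],
  [0.005,0,0,0,0],
  [0.005,0,0,0,0],
  [0.005,0,0,0,0],
])

```text
clock: 4.2
position: [610.2, -121.9, 279.3]
ee_rot: [0.996, 0.094, 0.002, 0.0]
contact_force: [1.7, 0.3, -0.1]
gripper_width: 0.1
```

```bash
python3 st.py; python3 look.py 4 side; python3 -c "
import cv2
im=cv2.imread('pics/side_4.png')[80:260,230:440]
cv2.imwrite('pics/c5.png',cv2.resize(im,None,fx=3,fy=3,interpolation=2))"
```

```text
clk 4.2 rail xyz [  52.5 -133.9  279.3] F rail [ 1.7 -0.  -0.1] w 0.1 yaw 10.81
```

View pics/c5.png

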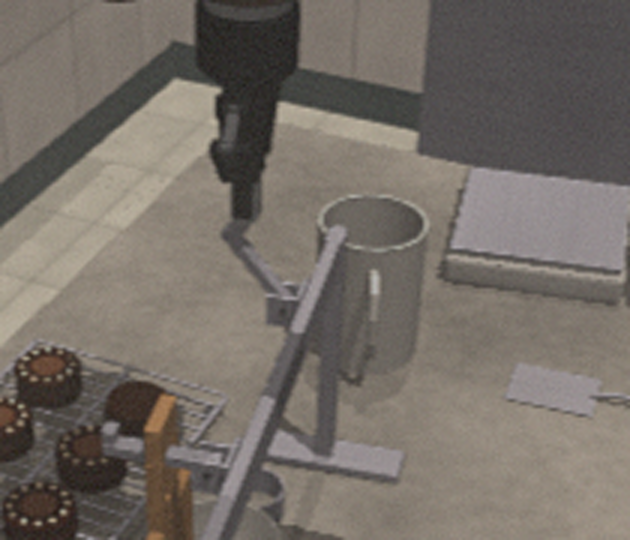

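Request:
drive_tool([
  [0,0,-0.025,0,0],
  [0.015,0,0,0,0],
  [0.018,0,0,0,0],
  [0,0,0,0,0],
  [0,0,0.005,0,0],
  [0,0,0.005,0,0],
  [0,0,0.005,0,0],
  [0,0,0.005,0,0],
  [0,0,0,0,0],
])

```text
clock: 5.15
position: [640.3, -116.0, 282.9]
ee_rot: [0.996, 0.094, -0.001, -0.0]
contact_force: [-0.7, 0.1, -0.1]
gripper_width: 0.1
```

```bash
python3 st.py; python3 look.py 5 side wrist; python3 -c "
import cv2
im=cv2.imread('pics/side_5.png')[80:260,230:440]
cv2.imwrite('pics/c6.png',cv2.resize(im,None,fx=3,fy=3,interpolation=2))"
```

```text
clk 5.15 rail xyz [  83.2 -133.7  282.9] F rail [-0.7  0.2 -0.1] w 0.1 yaw 10.79
```

View pics/c6.png

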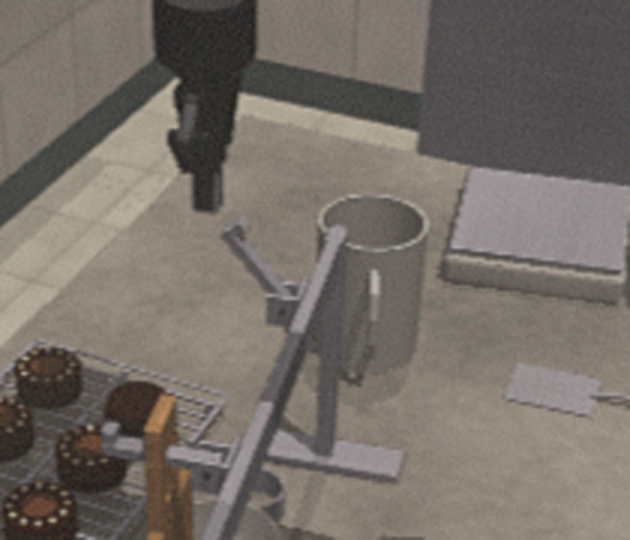

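View pics/wrist_5.png

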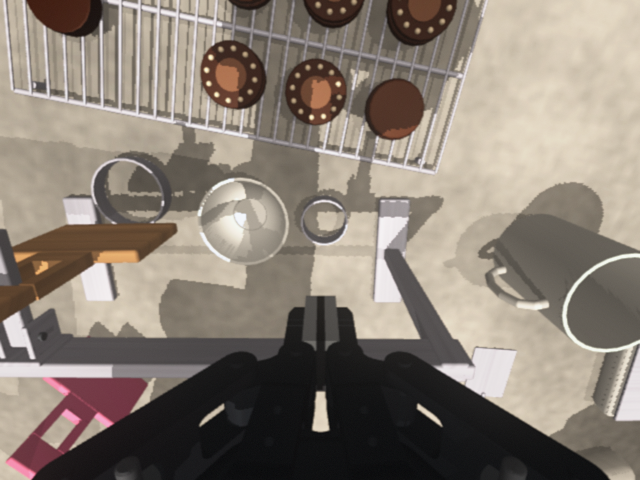

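Request:
drive_tool([
  [0,0,-0.036,0,0],
  [-0.01,0,0,0,0],
  [-0.008,0,0,0,0],
  [0,0,0.005,0,0],
  [0,0,0.005,0,0],
  [0.001,0,0.005,0,0],
  [0.001,0,0.005,0,0],
  [0.001,0,0.005,0,0],
  [0,0,0,0,0],
])

```text
clock: 6.15
position: [626.1, -118.7, 293.3]
ee_rot: [0.996, 0.094, -0.001, -0.0]
contact_force: [0.8, -0.3, -0.5]
gripper_width: 0.2
```

```bash
python3 st.py; python3 look.py 6 side; python3 -c "
import cv2
im=cv2.imread('pics/side_6.png')[80:260,230:440]
cv2.imwrite('pics/c7.png',cv2.resize(im,None,fx=3,fy=3,interpolation=2))"
```

```text
clk 6.15 rail xyz [  68.7 -133.7  293.3] F rail [ 0.7 -0.4 -0.5] w 0.2 yaw 10.8
```

View pics/c7.png

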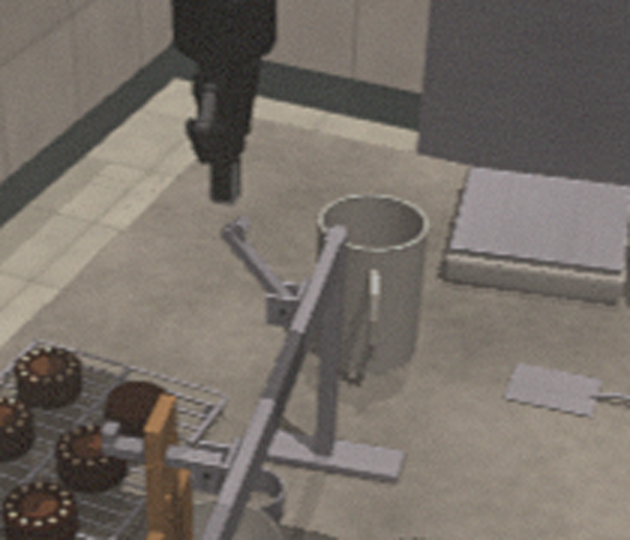

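Request:
drive_tool([
  [0.001,0,0.005,0,0],
  [0.001,0,0.005,0,0],
  [0.002,0,0.005,0,0],
  [0.003,0,0.005,0,0],
  [0.003,0,0.005,0,0],
  [0.003,0,0.004,0,0],
  [0,0,0,0,0],
])

```text
clock: 6.9
position: [639.1, -116.2, 264.8]
ee_rot: [0.996, 0.094, -0.001, -0.0]
contact_force: [0.3, -0.4, 0.1]
gripper_width: -0.3
```

```bash
python3 st.py; python3 look.py 7 side; python3 -c "
import cv2
im=cv2.imread('pics/side_7.png')[80:260,230:440]
cv2.imwrite('pics/c8.png',cv2.resize(im,None,fx=3,fy=3,interpolation=2))"
```

```text
clk 6.9 rail xyz [  82.  -133.6  264.8] F rail [ 0.2 -0.4  0.1] w -0.3 yaw 10.8
```

View pics/c8.png

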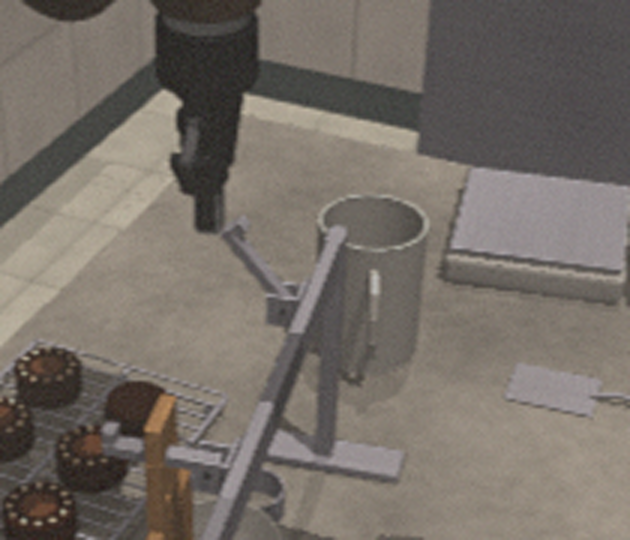

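```bash
python3 - <<'E'
from geo import *
im,W,_,_=load('side',7); r=rf(W)
m=np.zeros((480,640),bool); m[150:185,300:330]=1
m&=(r[...,0]<110)&(r[...,0]>0)&(r[...,1]<-100)&(r[...,1]>-160)&(r[...,2]>235)
P=r[m]; P=P[np.argsort(P[:,0])]; print(len(P)); print(P[::6])
v,u=np.nonzero(m); print(np.c_[u,v].min(0),np.c_[u,v].max(0))
E
```

```text
324
[[   1.1 -104.1  248.8]
 [   7.6 -123.1  235.3]
 [   9.2 -139.4  244.8]
 [   9.8 -120.5  248.1]
 [  11.9 -118.9  248.8]
 [  12.7 -144.9  237.9]
 [  14.5 -119.7  247.8]
 [  15.3 -143.4  249.9]
 [  16.5 -118.8  236.5]
 [  17.8 -133.4  247.1]
 [  19.5 -120.   243.8]
 [  20.2 -122.9  244.8]
 [  21.9 -129.   252. ]
 [  22.5 -121.5  250.9]
 [  24.  -127.3  258.4]
 [  25.4 -124.2  240.1]
 [  26.8 -128.4  257.3]
 [  27.7 -123.5  240.1]
 [  29.  -137.5  256.9]
 [  29.6 -121.4  235.3]
 [  30.5 -124.3  242.1]
 [  31.6 -127.2  262.8]
 [  33.5 -125.5  257.9]
 [  34.4 -129.5  252.4]
 [  36.6 -128.   255.8]
 [  38.1 -123.9  260.9]
 [  39.3 -128.8  260.5]
 [  41.2 -125.8  276.1]
 [  42.3 -130.8  258.8]
 [  44.3 -128.   277. ]
 [  46.  -124.8  281.4]
 [  46.9 -128.3  281.9]
 [  49.1 -127.5  276.5]
 [  49.8 -139.5  283.1]
 [  51.6 -127.8  273.1]
 [  52.  -129.2  277.8]
 [  52.8 -132.   289.8]
 [  53.7 -125.7  304.1]
 [  54.2 -128.1  289.1]
 [  54.7 -129.9  290.7]
 [  56.4 -126.9  284. ]
 [  57.2 -129.7  306.7]
 [  58.7 -135.3  306. ]
 [  59.4 -129.   287.7]
 [  62.1 -129.8  295. ]
 [  63.4 -125.6  297.3]
 [  64.9 -140.   299.6]
 [  68.  -133.6  297.3]
 [  69.9 -131.2  295.7]
 [  70.6 -125.1  301.8]
 [  72.7 -123.8  304.9]
 [  73.4 -117.8  310.9]
 [  74.1 -120.3  312. ]
 [  76.4 -128.1  296.4]]
[300 150] [329 184]
```

Request:
drive_tool([
  [0,0,-0.05,0,0],
  [-0.011,0,-0.003,0,0],
  [-0.012,0,0,0,0],
  [0,0,0,0,0],
  [0,0,0.005,0,0],
  [0,0,0.005,0,0],
  [0.002,0,0.004,0,0],
  [0,0,0,0,0],
])

```text
clock: 7.75
position: [618.4, -120.2, 303.2]
ee_rot: [0.996, 0.094, -0.001, -0.0]
contact_force: [0.8, -0.1, 0.2]
gripper_width: 0.3
```

```bash
python3 st.py; python3 look.py 8 side; python3 -c "
import cv2
im=cv2.imread('pics/side_8.png')[80:260,230:440]
cv2.imwrite('pics/c9.png',cv2.resize(im,None,fx=3,fy=3,interpolation=2))"
```

```text
clk 7.75 rail xyz [  60.9 -133.7  303.2] F rail [ 0.8 -0.2  0.2] w 0.3 yaw 10.81
```

View pics/c9.png

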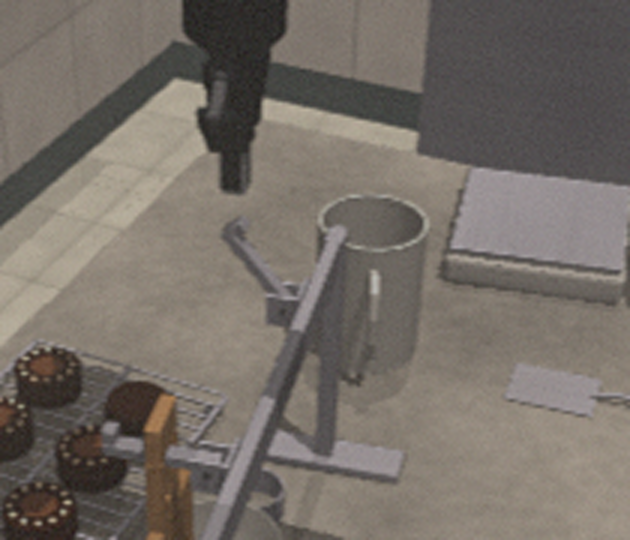

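Request:
drive_tool([
  [0.005,0,0.005,0,0],
  [0,0,0.005,0,0],
  [0,0,0.004,0,0],
  [0,0,0.004,0,0],
  [0,0,0.004,0,0],
  [0,0,0.002,0,0],
])

```text
clock: 8.4
position: [623.1, -119.4, 280.4]
ee_rot: [0.996, 0.094, -0.0, -0.0]
contact_force: [1.5, 0.1, -0.4]
gripper_width: 0.2
```

```bash
python3 st.py; python3 look.py 9 side; python3 -c "
import cv2
im=cv2.imread('pics/side_9.png')[80:260,230:440]
cv2.imwrite('pics/c10.png',cv2.resize(im,None,fx=3,fy=3,interpolation=2))"
```

```text
clk 8.4 rail xyz [  65.6 -133.8  280.4] F rail [ 1.5 -0.2 -0.4] w 0.2 yaw 10.8
```

View pics/c10.png

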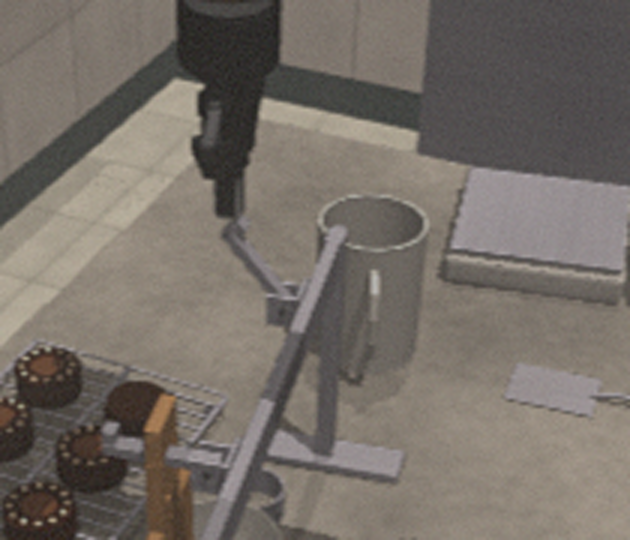

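```bash
cat >> geo.py <<'E'
def proj(n,pr):
    p=arm.camera_params(n); K=p['K']; T=p['world_to_cam']
    w=np.r_[O+pr[0]*ex+pr[1]*ey,pr[2],1]; c=T@w
    return np.array([K[0,0]*c[0]/-c[2]+K[0,2], K[1,1]*-c[1]/-c[2]+K[1,2]])
E
python3 look.py 9b scene; python3 - <<'E'
from geo import *
print('tcp',proj('side',[65.6,-134,280.4]),proj('scene',[65.6,-134,280.4]))
for a in (35,40,45,50,55,60):
    s,c=np.sin(np.radians(a)),np.cos(np.radians(a))
    f=lambda r,n:[23+r*s-n*c,-134,235+r*c+n*s]
    print(a,f(80,17),'side end',proj('side',f(80,-5)),'liptop out',proj('side',f(80,17)),'hinge',proj('side',f(0,0)),'| scene end',proj('scene',f(80,-5)),proj('scene',f(80,17)))
im=cv2.imread('pics/side_9.png'); cv2.imwrite('pics/d1.png',cv2.resize(im[130:200,280:360],None,fx=8,fy=8,interpolation=0))
im=cv2.imread('pics/scene_9b.png'); cv2.imwrite('pics/d2.png',cv2.resize(im[170:240,230:310],None,fx=8,fy=8,interpolation=0))
E
```

```text
tcp [306.  162.2] [270.2 224. ]
35 [np.float64(54.96053015517082), -134, np.float64(310.28296296108715)] side end [303.  155.5] liptop out [310.4 151.9] hinge [322.9 180.7] | scene end [270.5 220.1] [268.2 210.8]
40 [np.float64(61.40025324190052), -134, np.float64(307.2109448141894)] side end [300.9 156.9] liptop out [307.7 152.7] hinge [322.9 180.7] | scene end [271.2 223.2] [269.  213.6]
45 [np.float64(67.5477272147525), -134, np.float64(303.5893577750951)] side end [299.  158.4] liptop out [305.2 153.6] hinge [322.9 180.7] | scene end [271.9 226.2] [269.8 216.6]
50 [np.float64(73.35616608484708), -134, np.float64(299.44576430794575)] side end [297.2 160.1] liptop out [302.9 154.8] hinge [322.9 180.7] | scene end [272.5 229.3] [270.5 219.6]
55 [np.float64(78.78136412515155), -134, np.float64(294.81169966099657)] side end [295.7 162. ] liptop out [300.7 156.2] hinge [322.9 180.7] | scene end [273.1 232.4] [271.2 222.7]
60 [np.float64(83.78203230275508), -134, np.float64(289.7224318643355)] side end [294.4 164. ] liptop out [298.7 157.8] hinge [322.9 180.7] | scene end [273.7 235.4] [271.9 225.9]
```

View pics/d1.png

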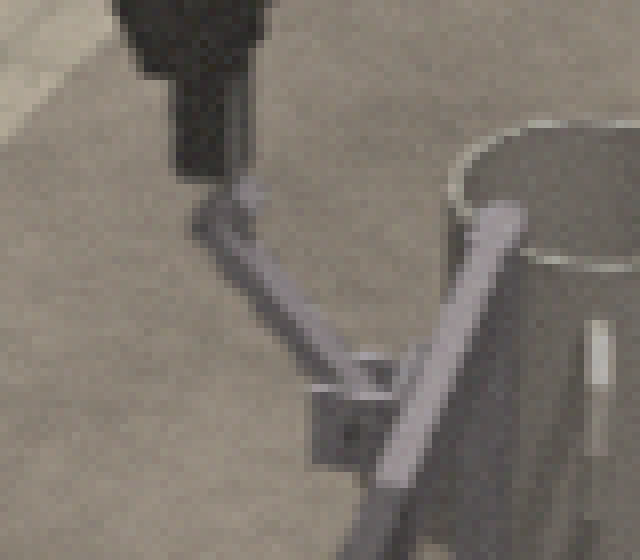

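View pics/d2.png

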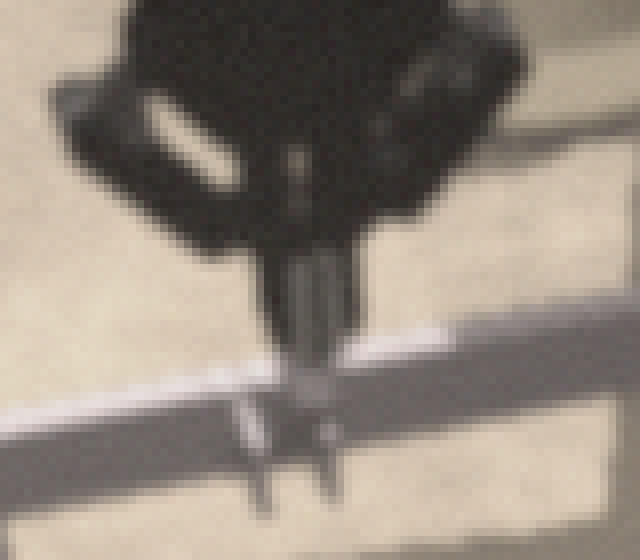

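```bash
python3 - <<'E'
from geo import *
print(arm.grip_point_offset, arm.read_state()['position'], arm.read_state()['joints'])
for tag in (0,2,5):
    z=np.load(f'pics/wrist_{tag}.npz'); d=z['d']; p=arm.camera_params('wrist');K=p['K'];M=p['mount']
    pts=[(322,297),(314,297),(332,297),(322,310),(322,330),(300,330),(345,330)] if tag else [(208,318),(205,330),(435,318),(440,330)]
    for u,v in pts:
        D=d[v,u]; c=np.array([(u-K[0,2])/K[0,0]*D,-(v-K[1,2])/K[1,1]*D,-D])
        print(tag,(u,v),D,M[:3,:3]@c+M[:3,3])
E
python3 -c "
import cv2
im=cv2.imread('pics/wrist_5.png')[270:400,250:390]
cv2.imwrite('pics/d3.png',cv2.resize(im,None,fx=4.5,fy=4.5,interpolation=2))"
```

```text
18.700000000000003 [ 623.1 -119.4  280.6] [ 0.1  0.4  0.2 -0.  -1.4  1.7]
0 (208, 318) 136.5778 [ 11.7 -44.1 -52.1]
0 (205, 330) 129.6711 [ 11.2 -43.  -59.6]
0 (435, 318) 136.53596 [ 11.8  44.2 -52.2]
0 (440, 330) 129.57031 [ 11.3  43.8 -59.7]
2 (322, 297) 152.8199 [ 11.8   0.4 -35. ]
2 (314, 297) 153.74893 [ 11.3  -3.1 -34.1]
2 (332, 297) 153.3358 [ 11.5   4.7 -34.5]
2 (322, 310) 144.01282 [ 10.9   0.3 -44.6]
2 (322, 330) 128.99048 [ 11.6   0.2 -60.2]
2 (300, 330) 135.77151 [  7.8  -8.2 -54.3]
2 (345, 330) 137.172 [  7.    9.3 -53.1]
5 (322, 297) 153.69382 [ 11.3   0.4 -34.2]
5 (314, 297) 154.03557 [ 11.2  -3.1 -33.9]
5 (332, 297) 152.91832 [ 11.7   4.7 -34.9]
5 (322, 310) 143.76231 [ 11.    0.3 -44.8]
5 (322, 330) 129.55154 [ 11.3   0.2 -59.7]
5 (300, 330) 136.97946 [  7.1  -8.3 -53.3]
5 (345, 330) 137.30246 [  6.9   9.3 -53. ]
```

View pics/d3.png

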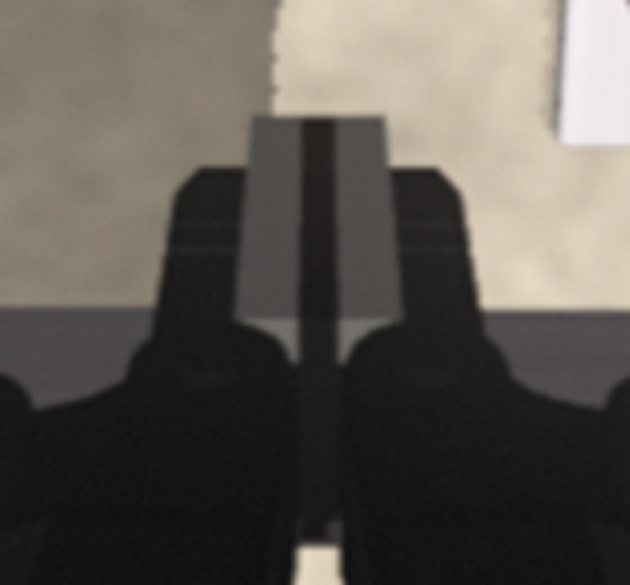

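Request:
drive_tool([
  [0,0,-0.015,0,0],
  [-0.023,0,0,0,0],
  [-0.023,0,0,0,0],
  [0,0,0.02,0,0],
  [0,0,0.03,0,0],
  [0,0,0.015,0,0],
  [0,0,0,0,0],
  [0.006,0,0,0,0],
  [0.006,0,0,0,0],
  [0.006,0,0,0,0],
  [0.006,0,0,0,0],
])

```text
clock: 9.6
position: [599.8, -124.4, 232.4]
ee_rot: [0.996, 0.094, -0.002, 0.0]
contact_force: [-6.6, -1.5, 3.7]
gripper_width: -0.2
```

```bash
python3 st.py; python3 look.py 10 side; python3 -c "
import cv2
im=cv2.imread('pics/side_10.png')[80:260,230:440]
cv2.imwrite('pics/c11.png',cv2.resize(im,None,fx=3,fy=3,interpolation=2))"
```

```text
clk 9.6 rail xyz [  41.9 -134.4  232.4] F rail [-6.8 -0.2  3.7] w -0.2 yaw 10.77
```

View pics/c11.png

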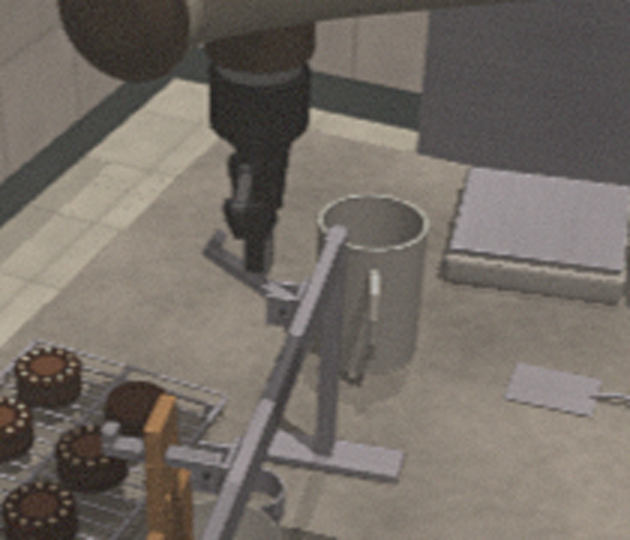

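Request:
drive_tool([
  [0.005,0,0,0,0],
  [0.005,0,0,0,0],
  [0.005,0,0,0,0],
  [0.005,0,0,0,0],
  [0,0,0,0,0],
  [0,0,-0.04,0,0],
  [0.01,0,-0.01,0,0],
  [0.01,0,0,0,0],
  [0,0,0,0,0],
])

```text
clock: 10.55
position: [642.3, -115.1, 279.4]
ee_rot: [0.996, 0.094, 0.0, -0.001]
contact_force: [-0.3, 0.5, -0.7]
gripper_width: 0.1
```

```bash
python3 st.py; python3 look.py 11 side; python3 -c "
import cv2
im=cv2.imread('pics/side_11.png')[80:260,230:440]
cv2.imwrite('pics/c12.png',cv2.resize(im,None,fx=3,fy=3,interpolation=2))"
```

```text
clk 10.55 rail xyz [  85.3 -133.2  279.4] F rail [-0.2  0.5 -0.7] w 0.1 yaw 10.82
```

View pics/c12.png

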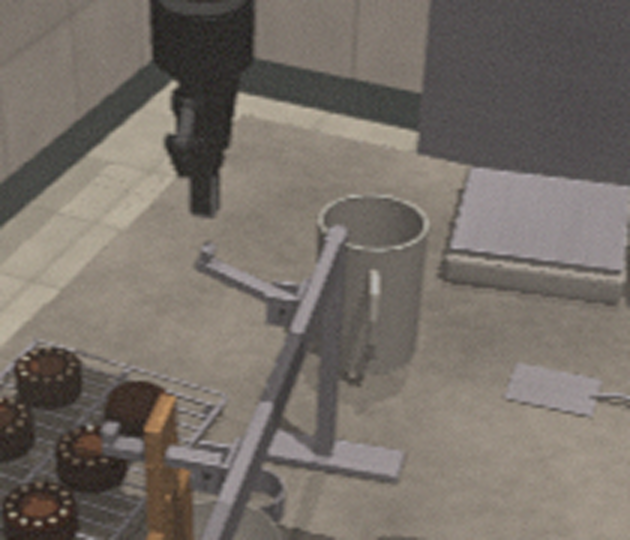

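Request:
drive_tool([
  [0.003,0,0.015,0,0],
  [0.002,0,0.015,0,0],
  [0,0,0.005,0,0],
  [0,0,0.004,0,0],
  [0,0,0.004,0,0],
  [0.001,0,0.004,0,0],
])

```text
clock: 11.2
position: [648.5, -114.8, 235.7]
ee_rot: [0.996, 0.094, 0.003, 0.0]
contact_force: [3.7, 0.2, 4.8]
gripper_width: 0.1
```

```bash
python3 st.py
```

```text
clk 11.2 rail xyz [  91.5 -134.   235.7] F rail [ 3.7 -0.5  4.8] w 0.1 yaw 10.84
```

Request:
drive_tool([
  [0.001,0,0.003,0,0],
  [0.001,0,0.003,0,0],
  [0,0,0.003,0,0],
  [0,0,0,0,0],
])

```text
clock: 11.6
position: [648.2, -114.6, 224.0]
ee_rot: [0.996, 0.094, -0.001, -0.0]
contact_force: [2.3, -0.2, 2.6]
gripper_width: -0.1
```

```bash
python3 st.py; python3 look.py 12 side; python3 -c "
import cv2
im=cv2.imread('pics/side_12.png')[80:260,230:440]
cv2.imwrite('pics/c13.png',cv2.resize(im,None,fx=3,fy=3,interpolation=2))"
```

```text
clk 11.6 rail xyz [  91.2 -133.7  224. ] F rail [ 2.2 -0.6  2.6] w -0.1 yaw 10.79
```

View pics/c13.png

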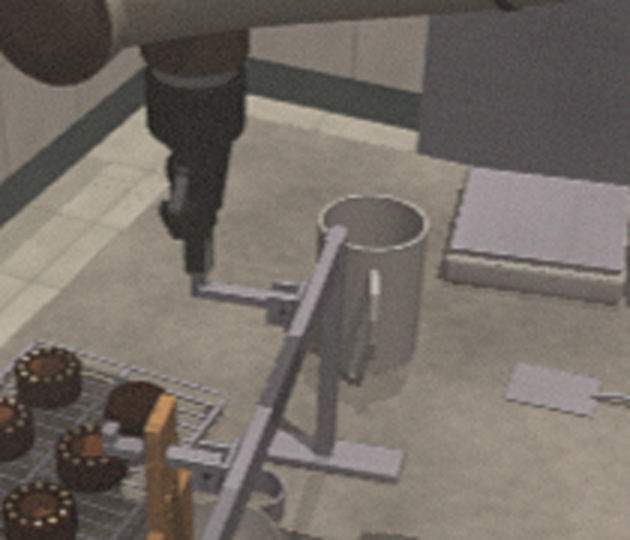

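Request:
drive_tool([
  [0,0,0.002,0,0],
  [0,0,0,0,0],
])

```text
clock: 11.85
position: [648.1, -114.7, 223.8]
ee_rot: [0.996, 0.094, -0.001, 0.0]
contact_force: [-0.5, 1.6, 6.2]
gripper_width: -0.3
```

Request:
drive_tool([
  [0,0,0.002,0,0],
  [0,0,0,0,0],
])

```text
clock: 12.05
position: [648.2, -114.8, 223.6]
ee_rot: [0.996, 0.094, 0.0, 0.001]
contact_force: [-2.2, 2.0, 10.6]
gripper_width: -0.1
```

Request:
drive_tool([
  [0,0,0.001,0,0],
  [0,0,0,0,0],
])

```text
clock: 12.25
position: [648.2, -114.8, 223.6]
ee_rot: [0.996, 0.094, 0.0, 0.001]
contact_force: [-2.2, 3.1, 14.0]
gripper_width: 0.1
```

Request:
drive_tool([
  [0,0,0.0005,0,0],
  [0,0,0,0,0],
  [0,0,0,0,0],
  [0,0,0,0,0],
])

```text
clock: 12.65
position: [648.2, -114.8, 223.6]
ee_rot: [0.996, 0.094, 0.001, 0.001]
contact_force: [-3.3, 2.9, 14.1]
gripper_width: -0.1
```

Request:
drive_tool([
  [0,0,0,0,0],
  [0,0,0,0,0],
  [0,0,0,0,0],
  [0,0,0,0,0],
])

```text
clock: 13.05
position: [648.2, -114.8, 223.5]
ee_rot: [0.996, 0.095, 0.001, 0.001]
contact_force: [-4.7, 2.6, 14.1]
gripper_width: 0.5
```

```bash
python3 st.py; python3 look.py 13 side scene; python3 -c "
import cv2
im=cv2.imread('pics/side_13.png')[80:260,230:440]
cv2.imwrite('pics/c14.png',cv2.resize(im,None,fx=3,fy=3,interpolation=2))"
```

```text
clk 13.05 rail xyz [  91.2 -134.   223.5] F rail [-4.1  3.4 14.1] w 0.5 yaw 10.85
```

View pics/c14.png

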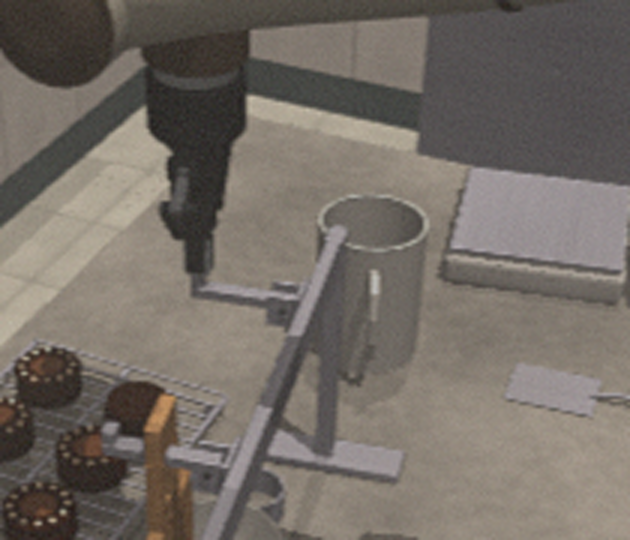

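Request:
drive_tool([
  [0,0,0.0007,0,0],
  [0,0,0,0,0],
  [0,0,0,0,0],
  [0,0,0,0,0],
  [0,0,0,0,0],
  [0,0,0,0,0],
  [0,0,0,0,0],
])

```text
clock: 13.85
position: [648.2, -114.9, 223.5]
ee_rot: [0.996, 0.095, 0.001, 0.001]
contact_force: [-3.7, 2.3, 16.4]
gripper_width: -0.1
```

Request:
drive_tool([
  [0,0,-0.01,0,0],
  [0,0,-0.03,0,0],
  [0,0,-0.03,0,0],
  [-0.01,-0.04,0,0,0.07],
  [-0.01,-0.04,0,0,0.07],
  [-0.01,-0.045,0,0,0.07],
  [0,-0.045,0,0,0.07],
  [0,-0.042,0,0,0.07],
  [0,0,0,0,0.07],
  [0,0,0,0,0.07],
])

```text
clock: 14.85
position: [578.2, 88.6, 287.3]
ee_rot: [0.995, 0.095, -0.002, 0.0]
contact_force: [-0.1, -0.3, 0.3]
gripper_width: 69.8
```

```bash
python3 st.py; python3 look.py 14 side wrist scene; python3 - <<'E'
from geo import *
im,W,_,_=load('wrist',14); r=rf(W); z=r[...,2]
hsv=cv2.cvtColor(im,cv2.COLOR_BGR2HSV)
wood=(hsv[...,0]>8)&(hsv[...,0]<25)&(hsv[...,1]>110)
def st(name,m):
    P=r[m]; print(name,len(P)); 
    if len(P): print('  lo',np.percentile(P,2,axis=0),'md',np.median(P,axis=0),'hi',np.percentile(P,98,axis=0))
st('tab top',wood&(z>262)&(z<285)&(r[...,1]>20))
st('rail',(abs(r[...,0])<12)&(z>244)&(z<254))
st('spare lip',(z>236)&(z<262)&(r[...,1]<-110)&(r[...,0]>45)&(r[...,0]<130))
st('full hook',~wood&(z>230)&(z<262)&(r[...,1]>40)&(r[...,0]>42)&(r[...,0]<130))
E
```

```text
clk 14.85 rail xyz [ 59.8  78.9 287.3] F rail [-0.2 -0.3  0.3] w 69.8 yaw 10.9
tab top 1896
  lo [ 53.6  59.1 262.9] md [ 61.5  79.6 274.6] hi [ 64.8  99.8 276.1]
rail 7121
  lo [  -7.  -141.3  244.5] md [  0.9  26.9 248.3] hi [  8.8 188.5 251.7]
spare lip 863
  lo [  45.6 -137.2  236.2] md [  60.7 -128.7  240.2] hi [  89.6 -127.   242. ]
full hook 1347
  lo [ 63.5  72.6 236.8] md [ 82.6  80.4 243.6] hi [100.6  87.6 256.1]
```

View pics/wrist_14.png

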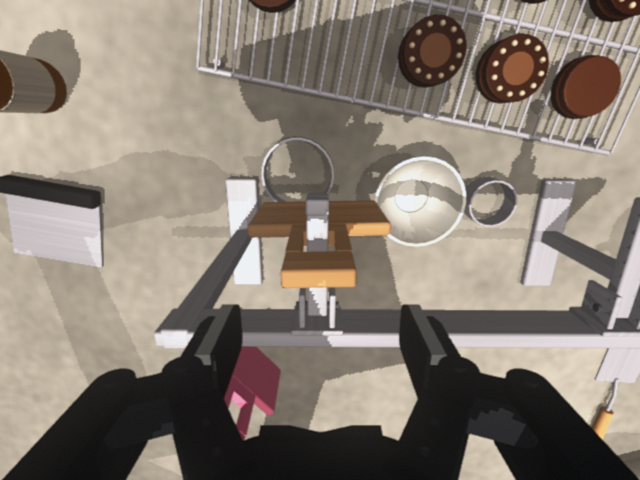

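View pics/side_14.png

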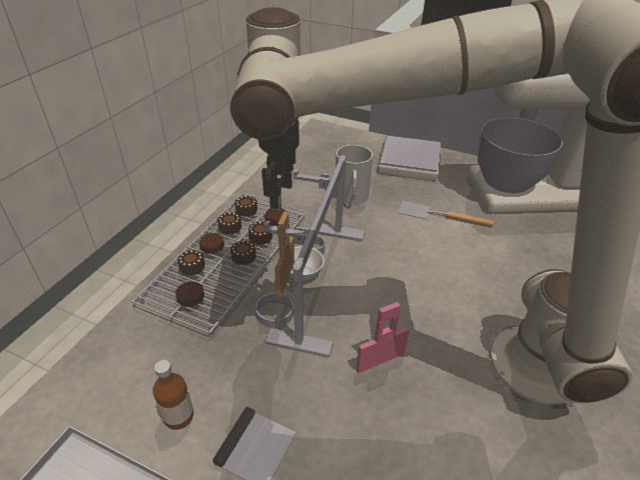

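Request:
drive_tool([
  [0,-0.001,0.03,0,0.07],
  [0,0,0.025,0,0.07],
  [0,0,0.015,0,0.07],
  [0,0,0,0,0.07],
])

```text
clock: 15.4
position: [577.9, 87.2, 215.7]
ee_rot: [0.996, 0.093, -0.003, 0.001]
contact_force: [0.4, 0.8, 0.9]
gripper_width: 69.8
```

```bash
python3 st.py; python3 look.py 15 wrist scene; python3 -c "
import cv2
im=cv2.imread('pics/scene_15.png')[150:300,280:430]
cv2.imwrite('pics/c15.png',cv2.resize(im,None,fx=4,fy=4,interpolation=2))"
```

```text
clk 15.4 rail xyz [ 59.3  77.6 215.7] F rail [0.5 0.7 0.9] w 69.8 yaw 10.66
```

View pics/wrist_15.png

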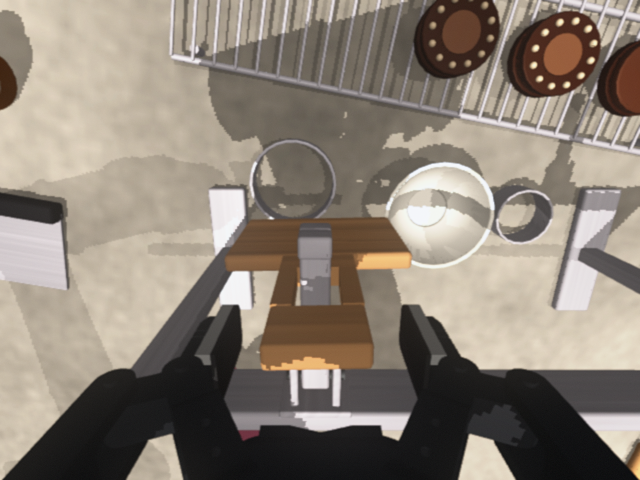

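View pics/c15.png

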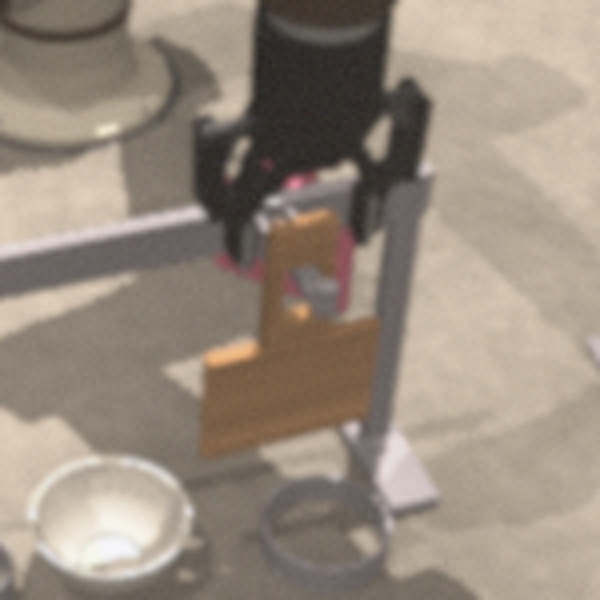

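Request:
drive_tool([
  [0,-0.001,0.006,0,0.07],
  [0,0,0,0,0.07],
  [0,0,0,0,0.05],
  [0,0,0,0,0.04],
  [0,0,0,0,0.03],
  [0,0,0,0,0.02],
  [0,0,0,0,0.02],
  [0,0,0,0,0.02],
])

```text
clock: 16.3
position: [579.6, 90.1, 213.5]
ee_rot: [0.996, 0.094, 0.001, 0.0]
contact_force: [-0.5, 0.6, 5.4]
gripper_width: 43.0
```

```bash
python3 st.py; python3 look.py 16 wrist
```

```text
clk 16.3 rail xyz [ 61.6  80.1 213.5] F rail [-0.4  0.7  5.4] w 43.0 yaw 10.81
```

View pics/wrist_16.png

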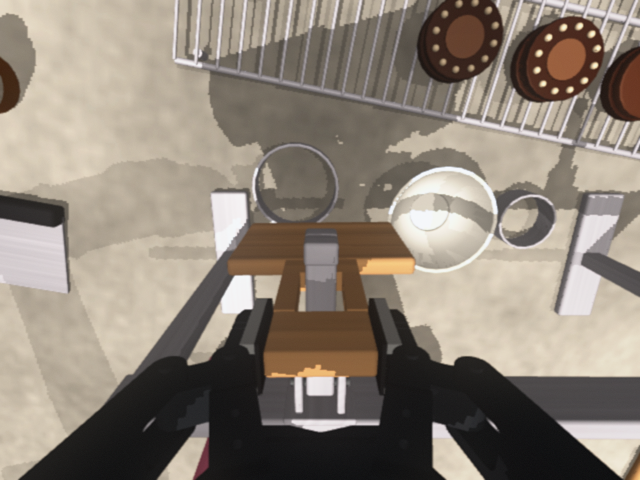

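Request:
drive_tool([
  [0,0,-0.01,0,0.02],
  [0,0,-0.01,0,0.02],
  [0,0,-0.005,0,0.02],
  [0,0,0,0,0.02],
  [0,0,0,0,0.02],
])

```text
clock: 16.85
position: [579.1, 90.1, 237.4]
ee_rot: [0.996, 0.094, -0.0, -0.0]
contact_force: [-0.1, 0.2, -2.3]
gripper_width: 42.8
```

```bash
python3 st.py; python3 look.py 17 wrist scene;  python3 - <<'E'
from geo import *
im,W,_,_=load('wrist',17); r=rf(W); z=r[...,2]
hsv=cv2.cvtColor(im,cv2.COLOR_BGR2HSV)
wood=(hsv[...,0]>8)&(hsv[...,0]<25)&(hsv[...,1]>110)
P=r[wood&(z>270)&(z<310)&(r[...,0]>40)]; print(np.percentile(P,[2,50,98],axis=0))
im=cv2.imread('pics/scene_17.png')[150:300,280:430]
cv2.imwrite('pics/c17.png',cv2.resize(im,None,fx=4,fy=4,interpolation=2))
E
```

```text
clk 16.85 rail xyz [ 61.   80.2 237.4] F rail [-0.   0.2 -2.3] w 42.8 yaw 10.79
[[ 53.5  60.1 271.2]
 [ 63.4  80.7 294.9]
 [ 64.5 101.3 299.8]]
```

View pics/c17.png

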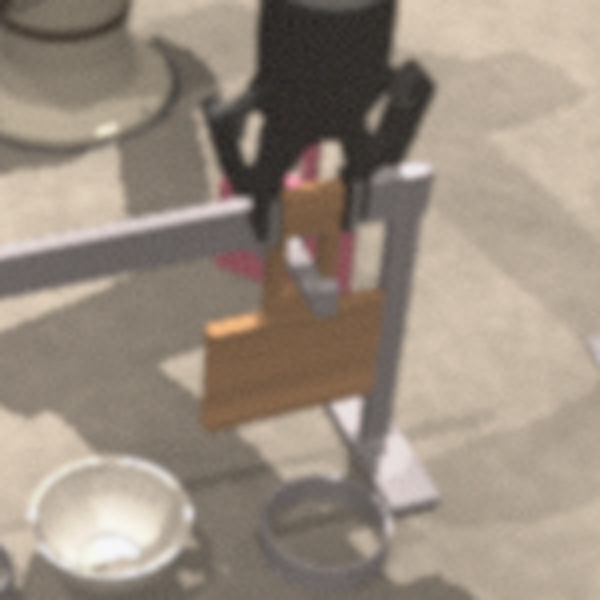

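View pics/wrist_17.png

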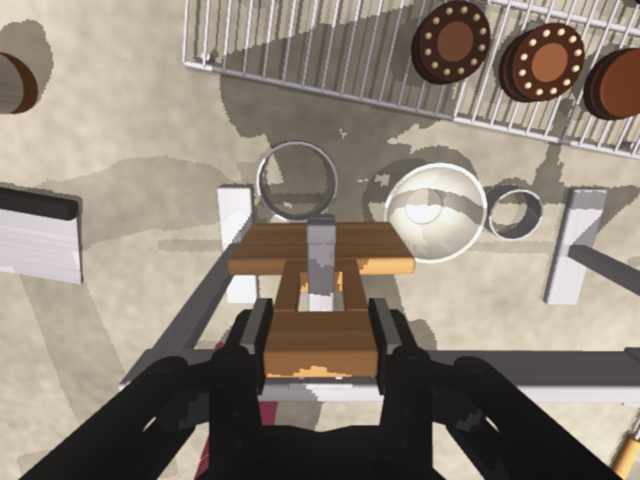

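Request:
drive_tool([
  [0.01,0,0.0015,0,0.02],
  [0.015,0,0,0,0.02],
  [0.015,0,0,0,0.02],
  [0.015,0,0,0,0.02],
  [0.01,0,0,0,0.02],
  [0,0,0,0,0.02],
  [0,0,0,0,0.02],
])

```text
clock: 17.65
position: [642.9, 102.1, 235.6]
ee_rot: [0.996, 0.094, -0.001, 0.0]
contact_force: [-0.4, -0.3, -1.7]
gripper_width: 43.2
```

```bash
python3 st.py; python3 look.py 18 wrist;  python3 - <<'E'
from geo import *
im,W,_,_=load('wrist',18); r=rf(W); z=r[...,2]
hsv=cv2.cvtColor(im,cv2.COLOR_BGR2HSV)
wood=(hsv[...,0]>8)&(hsv[...,0]<25)&(hsv[...,1]>110)
def st(name,m):
    P=r[m]; print(name,len(P)); 
    if len(P): print('  lo',np.percentile(P,2,axis=0),'md',np.median(P,axis=0),'hi',np.percentile(P,98,axis=0))
st('tab',wood&(z>270)&(z<310)&(r[...,0]>40))
st('spare',(z>236)&(z<262)&(r[...,1]<-100)&(r[...,1]>-170)&(r[...,0]>45)&(r[...,0]<130))
st('full',~wood&(z>233)&(z<262)&(r[...,1]<92)&(r[...,1]>66)&(r[...,0]>45)&(r[...,0]<110))
E
```

```text
clk 17.65 rail xyz [126.   80.3 235.6] F rail [-0.5 -0.3 -1.7] w 43.2 yaw 10.79
tab 6703
  lo [118.5  60.1 271.2] md [128.4  80.8 293.6] hi [129.6 101.4 297.9]
spare 0
full 903
  lo [ 45.5  73.6 241.6] md [ 58.8  80.5 243. ] hi [ 71.9  87.  244. ]
```

View pics/wrist_18.png

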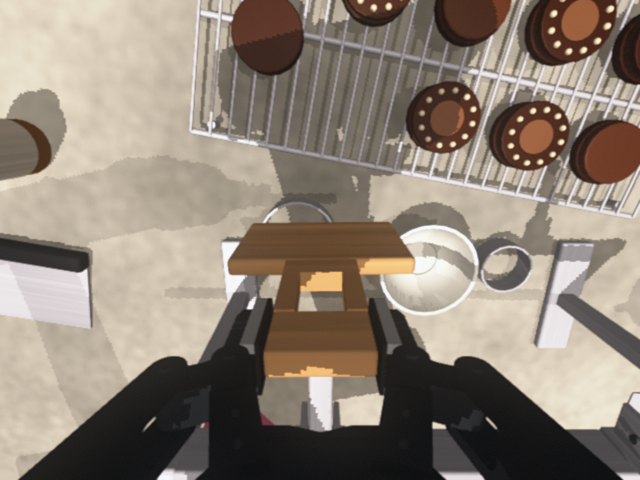

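```bash
python3 - <<'E'
from geo import *
for tag in (2,3):
    im,W,_,_=load('wrist',tag); r=rf(W); z=r[...,2]
    m=(z>255)&(z<325)&(abs(r[...,1]+134)<15)&(r[...,0]>0)&(r[...,0]<60)
    m[290:]=0
    P=r[m]; print(len(P),np.percentile(P[:,1],[1,50,99]), P[:,2].max(), np.load(f'pics/wrist_{tag}.npz')['pos'])
im,W,_,_=load('scene',1); r=rf(W)
m=(r[...,2]>60)&(r[...,2]<160)&(r[...,1]<-180)&(r[...,1]>-450)&(r[...,0]>-100)&(r[...,0]<300)
P=r[m]; print('jug',np.percentile(P,[1,50,99],axis=0))
E
```

```text
2559 [-141.4 -134.7 -127.8] 317.9785259330762 [ 542.9 -133.8  275.3]
1387 [-141.5 -135.  -128.1] 316.50788152091275 [ 574.9 -129.   279.4]
jug [[ -56.8 -449.1   61.8]
 [   6.4 -407.4  111.9]
 [  52.6 -222.8  153.7]]
```

Request:
drive_tool([
  [0,0.025,0,0,0.02],
  [0,0.04,0,0,0.02],
  [0,0.045,0,0,0.02],
  [0,0.045,0,0,0.02],
  [0,0.04,0,0,0.02],
  [0,0.02,0,0,0.02],
  [0,0,0,0,0.02],
  [0,0,0,0,0.02],
])

```text
clock: 18.5
position: [683.1, -108.7, 236.2]
ee_rot: [0.996, 0.094, -0.0, -0.0]
contact_force: [-0.1, 0.7, -1.6]
gripper_width: 43.0
```

```bash
python3 st.py; python3 look.py 19 wrist scene;  python3 - <<'E'
from geo import *
im,W,_,_=load('wrist',19); r=rf(W); z=r[...,2]
hsv=cv2.cvtColor(im,cv2.COLOR_BGR2HSV)
wood=(hsv[...,0]>8)&(hsv[...,0]<25)&(hsv[...,1]>110)
def st(name,m):
    P=r[m]; print(name,len(P)); 
    if len(P): print('  lo',np.percentile(P,2,axis=0),'md',np.median(P,axis=0),'hi',np.percentile(P,98,axis=0))
st('tab',wood&(z>270)&(z<310)&(r[...,0]>40))
st('spare',~wood&(z>230)&(z<262)&(r[...,1]<-120)&(r[...,1]>-150)&(r[...,0]>45)&(r[...,0]<110))
im=cv2.imread('pics/scene_19.png')[150:300,200:350]
cv2.imwrite('pics/c19.png',cv2.resize(im,None,fx=4,fy=4,interpolation=2))
E
```

```text
clk 18.5 rail xyz [ 126.5 -134.4  236.2] F rail [-0.   0.7 -1.6] w 43.0 yaw 10.78
tab 6701
  lo [ 119.3 -154.6  271.3] md [ 128.9 -133.9  294. ] hi [ 130.  -113.2  298.5]
spare 812
  lo [  45.7 -141.7  239.4] md [  58.3 -134.7  240.7] hi [  70.1 -128.1  241.8]
```

View pics/wrist_19.png

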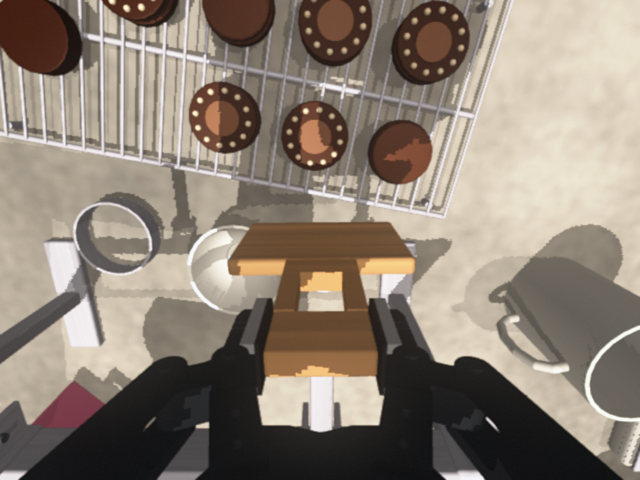

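View pics/c19.png

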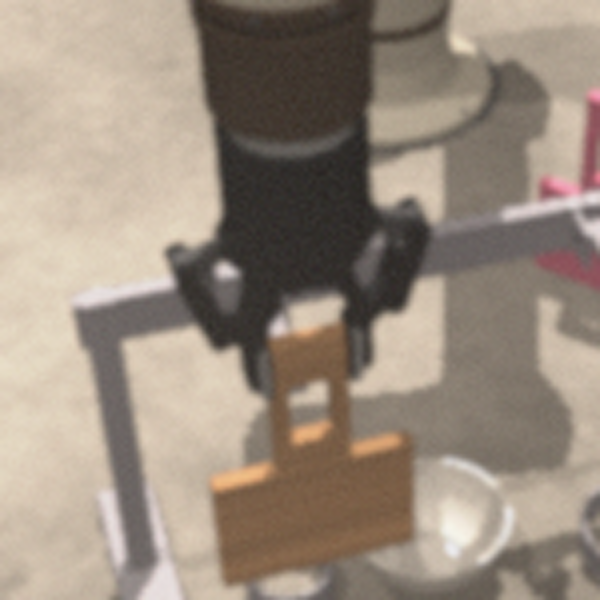

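Request:
drive_tool([
  [0,0.001,0.003,0,0.02],
  [-0.01,0,0,0,0.02],
  [-0.01,0,0,0,0.02],
  [-0.01,0,0,0,0.02],
  [-0.01,0,0,0,0.02],
  [0,0,0,0,0.02],
])

```text
clock: 19.2
position: [642.9, -117.8, 234.2]
ee_rot: [0.996, 0.094, 0.0, 0.0]
contact_force: [0.5, 0.8, -1.6]
gripper_width: 43.0
```

```bash
python3 st.py; python3 look.py 20 wrist scene side;  python3 - <<'E'
from geo import *
im=cv2.imread('pics/scene_20.png')[150:300,200:350]
im2=cv2.imread('pics/side_20.png')[110:260,240:390]
cv2.imwrite('pics/c20.png',cv2.resize(np.hstack([im,im2]),None,fx=2.66,fy=2.66,interpolation=2))
E
```

```text
clk 19.2 rail xyz [  85.4 -135.9  234.2] F rail [ 0.6  0.7 -1.6] w 43.0 yaw 10.78
```

View pics/wrist_20.png

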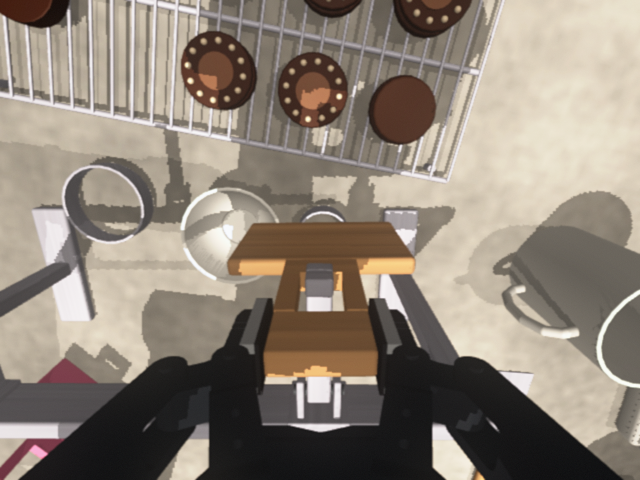

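View pics/c20.png

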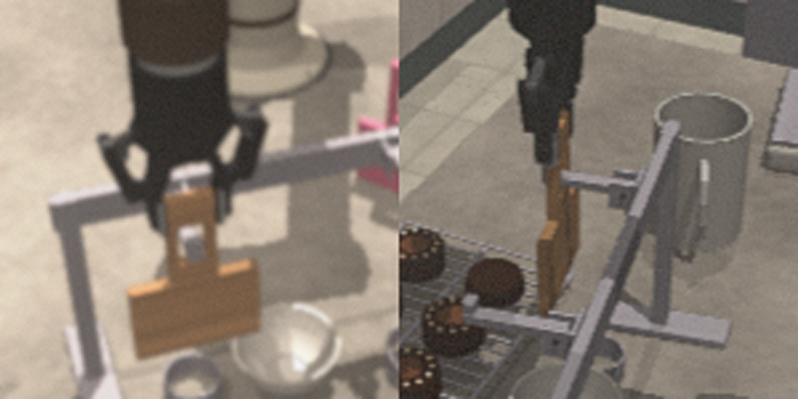

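Request:
drive_tool([
  [-0.008,0,0,0,0.02],
  [-0.008,0,0,0,0.02],
  [-0.008,0,0,0,0.02],
  [0,0,0,0,0.02],
  [0,0,0.008,0,0.02],
  [0,0,0.008,0,0.02],
  [0,0,0.003,0,0.02],
  [0,0,0,0,0.02],
])

```text
clock: 20.15
position: [620.4, -121.9, 212.8]
ee_rot: [0.996, 0.094, -0.001, -0.0]
contact_force: [-0.8, -0.6, -2.7]
gripper_width: 43.0
```

```bash
python3 st.py; python3 look.py 21 wrist scene side;  python3 - <<'E'
from geo import *
im=cv2.imread('pics/scene_21.png')[150:300,200:350]
im2=cv2.imread('pics/side_21.png')[110:260,240:390]
cv2.imwrite('pics/c21.png',cv2.resize(np.hstack([im,im2]),None,fx=2.66,fy=2.66,interpolation=2))
E
```

```text
clk 20.15 rail xyz [  62.5 -135.7  212.8] F rail [-0.9 -0.4 -2.7] w 43.0 yaw 10.8
```

View pics/c21.png

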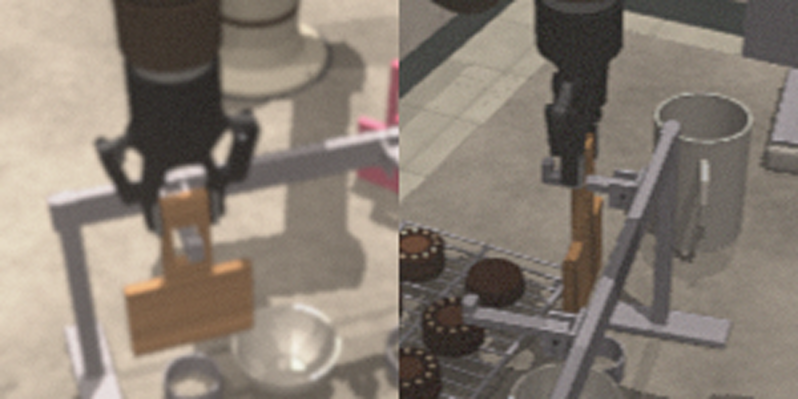

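Lower in 1 mm steps until the hook takes the weight.

Request:
drive_tool([
  [0,0,0.001,0,0.02],
  [0,0,0.001,0,0.02],
  [0,0,0,0,0.02],
])

```text
clock: 20.6
position: [620.7, -121.9, 212.1]
ee_rot: [0.996, 0.094, -0.0, -0.0]
contact_force: [-0.0, 0.3, -2.5]
gripper_width: 43.1
```

Request:
drive_tool([
  [0,0,0.001,0,0.02],
  [0,0,0,0,0.02],
])

```text
clock: 20.8
position: [620.8, -122.0, 211.3]
ee_rot: [0.996, 0.094, 0.0, 0.0]
contact_force: [0.4, -0.5, -1.5]
gripper_width: 42.9
```

Request:
drive_tool([
  [0,0,0.001,0,0.02],
  [0,0,0,0,0.02],
])

```text
clock: 21.0
position: [620.9, -122.0, 211.2]
ee_rot: [0.996, 0.094, 0.0, 0.0]
contact_force: [-0.8, 1.1, 2.6]
gripper_width: 42.5
```

Request:
drive_tool([
  [0,0,0.001,0,0.02],
  [0,0,0,0,0.02],
])

```text
clock: 21.2
position: [620.9, -122.0, 211.2]
ee_rot: [0.996, 0.094, 0.001, 0.0]
contact_force: [-2.7, 1.2, 6.3]
gripper_width: 43.1
```

Request:
drive_tool([
  [0,0,0,0,0.05],
  [0,0,0,0,0.06],
  [0,0,0,0,0.07],
  [0,0,0,0,0.07],
  [0,0,0,0,0.07],
])

```text
clock: 21.7
position: [620.8, -122.0, 208.9]
ee_rot: [0.996, 0.094, -0.0, 0.0]
contact_force: [0.4, 0.1, 0.6]
gripper_width: 69.8
```

```bash
python3 st.py; python3 look.py 22 wrist scene side;  python3 - <<'E'
from geo import *
im=cv2.imread('pics/scene_22.png')[150:300,200:350]
im2=cv2.imread('pics/side_22.png')[110:260,240:390]
cv2.imwrite('pics/c22.png',cv2.resize(np.hstack([im,im2]),None,fx=2.66,fy=2.66,interpolation=2))
E
```

```text
clk 21.7 rail xyz [  62.9 -135.9  208.9] F rail [ 0.4 -0.   0.6] w 69.8 yaw 10.79
```

View pics/c22.png

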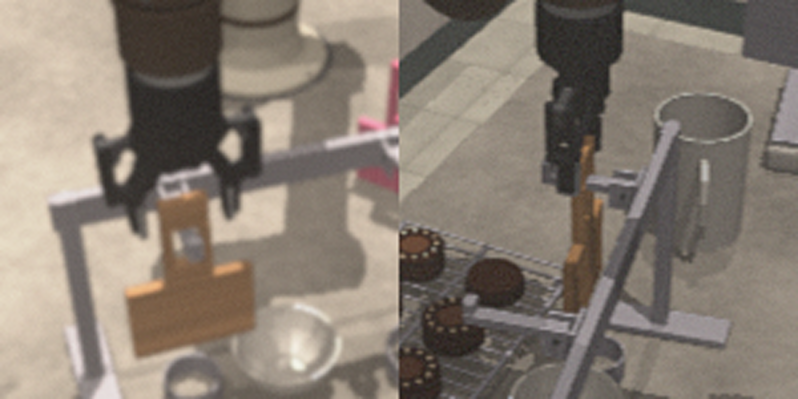

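View pics/wrist_22.png

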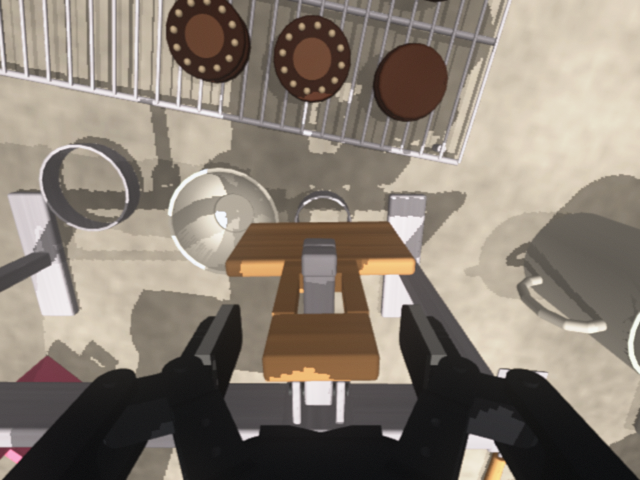

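Request:
drive_tool([
  [0,0,-0.02,0,0.07],
  [0,0,-0.035,0,0.07],
  [0,0,-0.03,0,0.07],
  [0,-0.036,0,0,0.06],
  [0.009,-0.045,0,0,0.05],
  [0.009,-0.045,0,0,0.045],
  [0,-0.045,0,0,0.045],
  [0,-0.045,0,0,0.045],
  [0,0,0,0,0.045],
  [0,0,0,0,0.045],
])

```text
clock: 22.85
position: [597.7, 94.7, 294.3]
ee_rot: [0.995, 0.095, 0.0, 0.0]
contact_force: [-0.6, -0.3, 0.9]
gripper_width: 45.1
```

```bash
python3 st.py; python3 look.py 23 wrist scene side;  python3 - <<'E'
from geo import *
im,W,_,_=load('wrist',23); r=rf(W); z=r[...,2]
def st(name,m):
    P=r[m]; print(name,len(P)); 
    if len(P): print('  lo',np.percentile(P,2,axis=0),'md',np.median(P,axis=0),'hi',np.percentile(P,98,axis=0))
m=(abs(r[...,1]-80)<14)
st('bar',m&(z>235)&(z<248)&(r[...,0]>45)&(r[...,0]<85))
st('lip',m&(z>250)&(z<262)&(r[...,0]>75)&(r[...,0]<115))
E
```

```text
clk 22.85 rail xyz [ 80.2  81.3 294.3] F rail [-0.6 -0.1  0.9] w 45.1 yaw 10.93
bar 1070
  lo [ 45.8  73.6 241.3] md [ 65.5  80.3 243. ] hi [ 84.3  87.3 244.4]
lip 366
  lo [ 90.9  73.7 251. ] md [ 96.4  80.3 254.8] hi [100.8  86.9 256.2]
```

View pics/wrist_23.png

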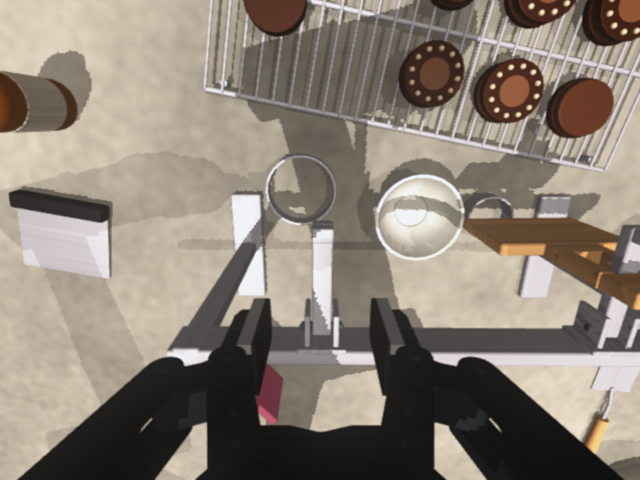

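View pics/side_23.png

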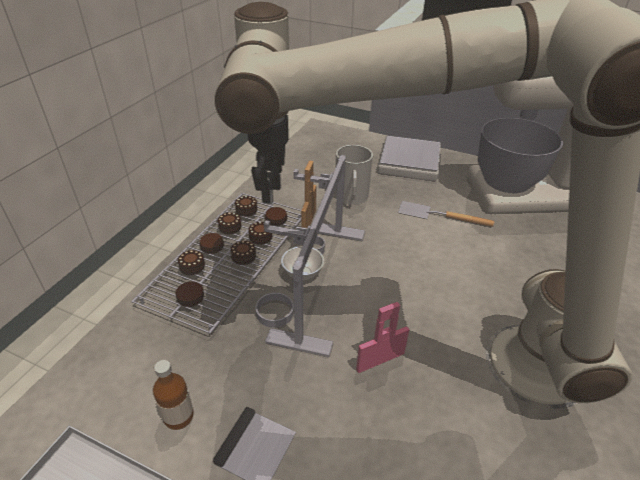

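Request:
drive_tool([
  [0,0.001,0.03,0,0.04],
  [0,0,0.03,0,0.04],
  [0,0,0.025,0,0.04],
  [0,0,0.008,0,0.04],
  [0,0,0,0,0.04],
  [0,0,0,0,0.03],
  [0,0,0,0,0.02],
  [0,0,0,0,0.01],
  [0,0,0,0,0.005],
  [0,0,0,0,0.005],
])

```text
clock: 24.0
position: [599.0, 93.6, 203.1]
ee_rot: [0.996, 0.094, 0.002, -0.001]
contact_force: [-2.0, 3.3, 6.6]
gripper_width: 11.8
```

```bash
python3 st.py; python3 look.py 24 wrist scene
```

```text
clk 24.0 rail xyz [ 81.3  80.  203.1] F rail [-1.4  3.6  6.6] w 11.8 yaw 10.83
```

View pics/wrist_24.png

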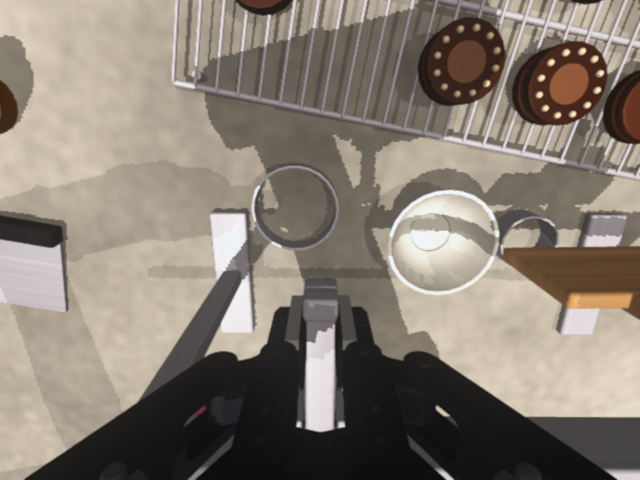

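Request:
drive_tool([
  [0,0,-0.006,0,0.005],
  [-0.001,0,-0.006,0,0.005],
  [-0.001,0,-0.005,0,0.005],
  [-0.002,0,-0.005,0,0.005],
  [-0.002,0,-0.005,0,0.005],
  [-0.002,0,-0.005,0,0.005],
])

```text
clock: 24.7
position: [585.5, 91.0, 229.4]
ee_rot: [0.996, 0.094, -0.007, -0.0]
contact_force: [-5.8, 4.1, -19.6]
gripper_width: 12.1
```

```bash
python3 st.py; python3 look.py 25 side; python3 -c "
import cv2
im=cv2.imread('pics/side_25.png')[100:330,180:360]
cv2.imwrite('pics/c25.png',cv2.resize(im,None,fx=2.6,fy=2.6,interpolation=2))"
```

```text
clk 24.7 rail xyz [ 67.5  80.  229.4] F rail [ -5.    5.1 -19.6] w 12.1 yaw 10.75
```

View pics/c25.png

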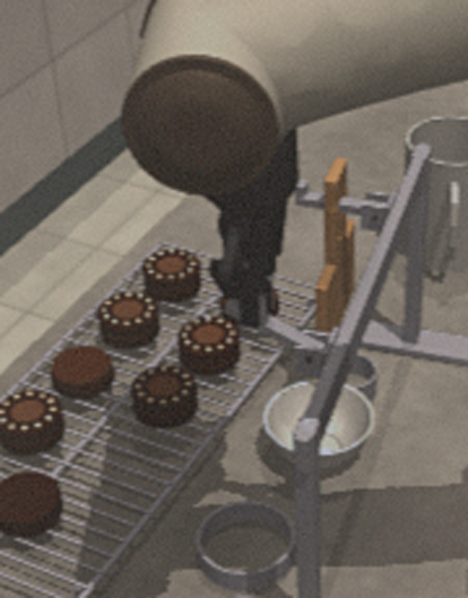

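Request:
drive_tool([
  [0,0,0,0,0.005],
  [-0.001,0,-0.004,0,0.005],
  [-0.002,0,-0.004,0,0.005],
  [-0.002,0,-0.003,0,0.005],
  [-0.003,0,-0.003,0,0.005],
  [0,0,0,0,0.005],
])

```text
clock: 25.35
position: [575.5, 89.1, 241.3]
ee_rot: [0.996, 0.094, -0.009, 0.0]
contact_force: [-7.4, 3.1, -21.9]
gripper_width: 11.7
```

```bash
python3 st.py; python3 look.py 26 side; python3 -c "
import cv2
im=cv2.imread('pics/side_26.png')[100:330,180:360]
cv2.imwrite('pics/c26.png',cv2.resize(im,None,fx=2.6,fy=2.6,interpolation=2))"
```

```text
clk 25.35 rail xyz [ 57.3  79.9 241.3] F rail [ -6.7   4.4 -21.9] w 11.7 yaw 10.76
```

View pics/c26.png

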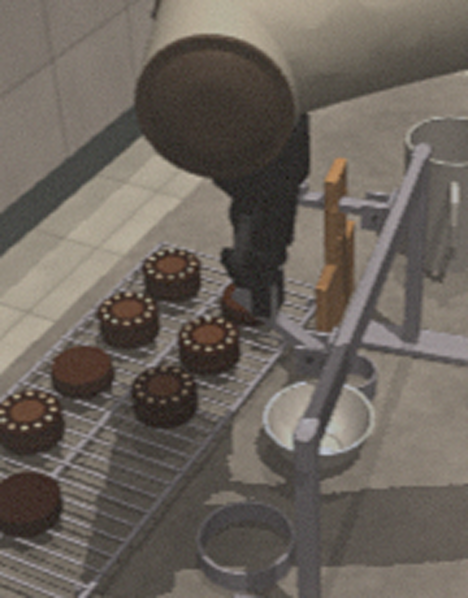

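Request:
drive_tool([
  [-0.003,0,-0.002,0,0.005],
  [-0.003,0,-0.002,0,0.005],
  [-0.003,0,-0.002,0,0.005],
  [-0.003,0,-0.001,0,0.005],
  [-0.003,0,-0.001,0,0.005],
  [0,0,0,0,0.005],
])

```text
clock: 26.0
position: [563.0, 86.8, 250.1]
ee_rot: [0.996, 0.094, -0.007, -0.0]
contact_force: [-3.9, 4.0, -24.0]
gripper_width: 10.4
```

```bash
python3 st.py; python3 look.py 27 side; python3 -c "
import cv2
im=cv2.imread('pics/side_27.png')[100:330,180:360]
cv2.imwrite('pics/c27.png',cv2.resize(im,None,fx=2.6,fy=2.6,interpolation=2))"
```

```text
clk 26.0 rail xyz [ 44.6  79.9 250.1] F rail [ -3.1   4.7 -24. ] w 10.4 yaw 10.8
```

View pics/c27.png

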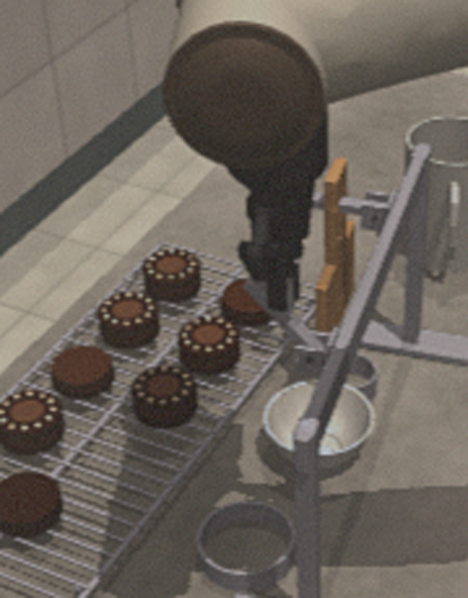

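Request:
drive_tool([
  [0,0,0.005,0,0.02],
  [0,0,0,0,0.04],
  [0,0,0,0,0.04],
  [0,0,-0.03,0,0.04],
  [0,0,-0.045,0,0.04],
  [0.035,0,0,0,0.02],
  [0.04,0,0,0,0],
  [0,0,0,0,0],
  [0,0,0.03,0,0],
  [0,0,0.03,0,0],
  [0,0,0.025,0,0],
  [0,0,0,0,0],
])

```text
clock: 27.25
position: [639.6, 99.9, 238.1]
ee_rot: [0.996, 0.094, -0.003, 0.001]
contact_force: [0.3, -0.7, -0.4]
gripper_width: 0.1
```

```bash
python3 st.py; python3 look.py 28 side wrist; python3 -c "
import cv2
im=cv2.imread('pics/side_28.png')[100:330,180:360]
cv2.imwrite('pics/c28.png',cv2.resize(im,None,fx=2.6,fy=2.6,interpolation=2))"
```

```text
clk 27.25 rail xyz [122.3  78.7 238.1] F rail [ 0.1 -0.7 -0.4] w 0.1 yaw 10.77
```

View pics/c28.png

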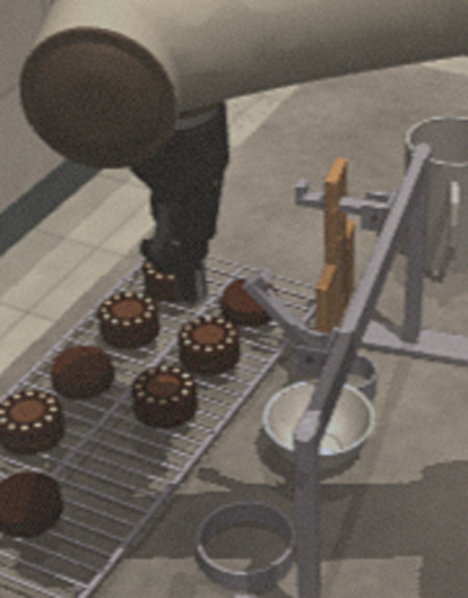

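Request:
drive_tool([
  [-0.015,-0.001,0,0,0],
  [-0.01,0,0,0,0],
  [-0.006,0,0,0,0],
  [-0.006,0,0,0,0],
  [-0.006,0,0,0,0],
  [-0.006,0,0,0,0],
  [-0.006,0,0,0,0],
])

```text
clock: 28.05
position: [596.7, 93.5, 248.0]
ee_rot: [0.995, 0.095, 0.014, -0.001]
contact_force: [11.7, 2.5, 12.4]
gripper_width: 0.2
```

```bash
python3 st.py; python3 look.py 29 side; python3 -c "
import cv2
im=cv2.imread('pics/side_29.png')[100:330,180:360]
cv2.imwrite('pics/c29.png',cv2.resize(im,None,fx=2.6,fy=2.6,interpolation=2))"
```

```text
clk 28.05 rail xyz [ 79.   80.3 248. ] F rail [12.   0.3 12.4] w 0.2 yaw 10.93
```

View pics/c29.png

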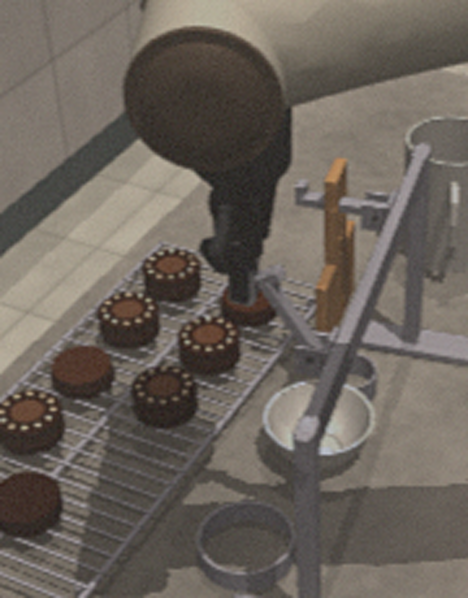

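Request:
drive_tool([
  [-0.005,0,0,0,0],
  [-0.005,0,0,0,0],
  [-0.005,0,0,0,0],
  [-0.005,0,0,0,0],
])

```text
clock: 28.5
position: [574.1, 89.3, 246.6]
ee_rot: [0.995, 0.095, 0.01, -0.001]
contact_force: [7.0, 3.0, 13.9]
gripper_width: 0.5
```

```bash
python3 st.py; python3 look.py 30 side; python3 -c "
import cv2
im=cv2.imread('pics/side_30.png')[100:330,180:360]
cv2.imwrite('pics/c30.png',cv2.resize(im,None,fx=2.6,fy=2.6,interpolation=2))"
```

```text
clk 28.5 rail xyz [ 56.   80.4 246.6] F rail [ 7.4  1.6 13.9] w 0.5 yaw 10.91
```

View pics/c30.png

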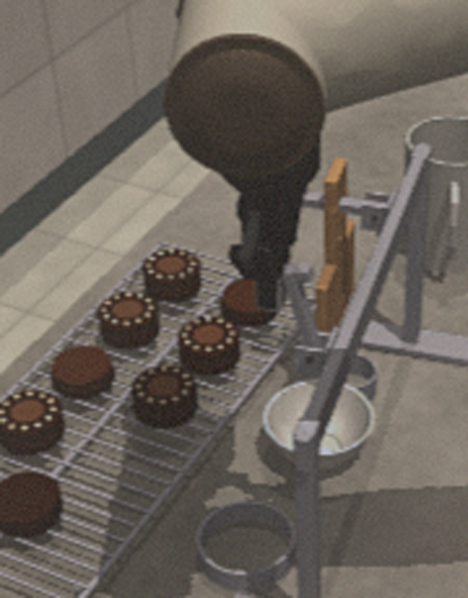

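Request:
drive_tool([
  [0.012,0,0,0,0],
  [0,0,-0.03,0,0],
  [0,0,0,0,0],
  [-0.006,0,0,0,0],
  [-0.006,0,0,0,0],
  [-0.004,0,0,0,0],
  [-0.004,0,0,0,0],
  [0,0,0,0,0],
])

```text
clock: 29.35
position: [559.2, 86.3, 270.5]
ee_rot: [0.996, 0.094, 0.0, -0.0]
contact_force: [2.4, 0.9, 2.5]
gripper_width: -0.5
```

```bash
python3 st.py; python3 look.py 31 side; python3 -c "
import cv2
im=cv2.imread('pics/side_31.png')[100:330,180:360]
cv2.imwrite('pics/c31.png',cv2.resize(im,None,fx=2.6,fy=2.6,interpolation=2))"
```

```text
clk 29.35 rail xyz [ 40.8  80.1 270.5] F rail [2.6 0.5 2.5] w -0.5 yaw 10.81
```

View pics/c31.png

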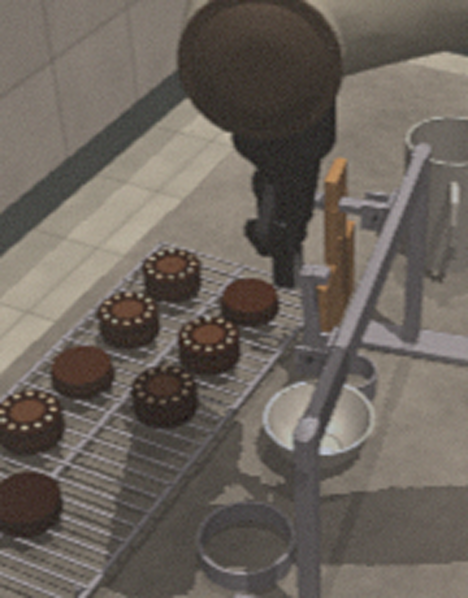

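Request:
drive_tool([
  [-0.0015,0,0,0,0],
  [0,0,0,0,0],
])

```text
clock: 29.6
position: [558.1, 86.0, 270.1]
ee_rot: [0.996, 0.094, -0.0, 0.0]
contact_force: [2.5, 1.0, 1.6]
gripper_width: 0.0
```

Request:
drive_tool([
  [-0.0015,0,0,0,0],
  [0,0,0,0,0],
])

```text
clock: 29.8
position: [556.6, 85.7, 270.2]
ee_rot: [0.996, 0.094, -0.0, -0.0]
contact_force: [2.9, 0.6, 3.0]
gripper_width: 0.2
```

Request:
drive_tool([
  [-0.001,0,0,0,0],
  [0,0,0,0,0],
])

```text
clock: 30.0
position: [555.6, 85.6, 270.2]
ee_rot: [0.996, 0.094, -0.0, -0.0]
contact_force: [4.3, 1.8, 2.8]
gripper_width: -0.0
```

Request:
drive_tool([
  [-0.001,0,0,0,0],
  [0,0,0,0,0],
])

```text
clock: 30.2
position: [554.7, 85.4, 270.2]
ee_rot: [0.996, 0.094, 0.0, -0.0]
contact_force: [2.4, 1.1, 2.9]
gripper_width: 0.1
```

Request:
drive_tool([
  [-0.001,0,0,0,0],
  [0,0,0,0,0],
])

```text
clock: 30.4
position: [554.5, 85.4, 270.3]
ee_rot: [0.996, 0.094, 0.001, -0.0]
contact_force: [5.7, 1.6, 1.4]
gripper_width: -0.1
```

Request:
drive_tool([
  [-0.001,0,0,0,0],
  [0,0,0,0,0],
])

```text
clock: 30.6
position: [554.5, 85.4, 270.3]
ee_rot: [0.996, 0.094, 0.002, -0.0]
contact_force: [7.8, 1.0, 0.5]
gripper_width: 0.1
```

Request:
drive_tool([
  [-0.0015,0,0,0,0],
  [0,0,0,0,0],
])

```text
clock: 30.8
position: [554.5, 85.5, 270.4]
ee_rot: [0.996, 0.094, 0.004, -0.001]
contact_force: [11.8, 0.7, -1.7]
gripper_width: -0.2
```

Request:
drive_tool([
  [-0.001,0,0,0,0],
  [0,0,0,0,0],
])

```text
clock: 31.0
position: [554.5, 85.5, 270.4]
ee_rot: [0.996, 0.094, 0.005, -0.001]
contact_force: [14.3, -0.2, -1.9]
gripper_width: 0.1
```

Request:
drive_tool([
  [-0.0005,0,0,0,0],
  [0,0,0,0,0],
  [0,0,0,0,0],
  [0,0,0,0,0],
])

```text
clock: 31.4
position: [554.6, 85.5, 270.4]
ee_rot: [0.996, 0.094, 0.005, -0.001]
contact_force: [14.1, 0.4, -2.7]
gripper_width: -0.1
```

Request:
drive_tool([
  [0,0,0,0,0],
  [0,0,0,0,0],
  [0,0,0,0,0],
  [0,0,0,0,0],
  [0,0,0,0,0],
])

```text
clock: 31.9
position: [554.6, 85.5, 270.4]
ee_rot: [0.996, 0.094, 0.005, -0.001]
contact_force: [15.8, 0.5, -3.3]
gripper_width: 0.3
```

Request:
drive_tool([
  [0.005,0,0,0,0],
  [0.015,0,0,0,0],
  [0.03,0,0,0,0],
  [0.02,0,-0.03,0,0],
  [0,0,-0.04,0,0],
  [0,0,-0.03,0,0],
  [0,0,0,0,0],
  [0,0,0,0,0],
])

```text
clock: 32.7
position: [617.2, 97.4, 369.2]
ee_rot: [0.996, 0.094, -0.002, -0.0]
contact_force: [0.9, 0.6, 0.2]
gripper_width: 0.1
```

```bash
python3 st.py; python3 look.py 32 wrist scene side; python3 - <<'E'
from geo import *
im=cv2.imread('pics/scene_32.png')[150:310,200:410]
im2=cv2.imread('pics/side_32.png')[130:370,230:440]
cv2.imwrite('pics/c32.png',cv2.resize(im2,None,fx=2.4,fy=2.4,interpolation=2))
cv2.imwrite('pics/c33.png',cv2.resize(im,None,fx=3.5,fy=3.5,interpolation=2))
E
```

```text
clk 32.7 rail xyz [ 99.9  80.4 369.2] F rail [1.  0.4 0.2] w 0.1 yaw 10.8
```

View pics/c32.png

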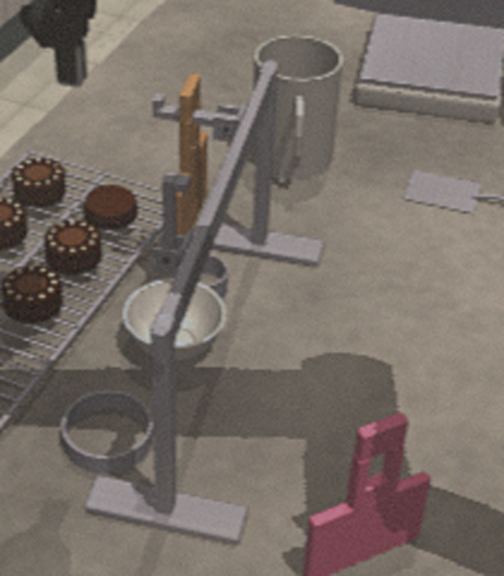

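View pics/c33.png

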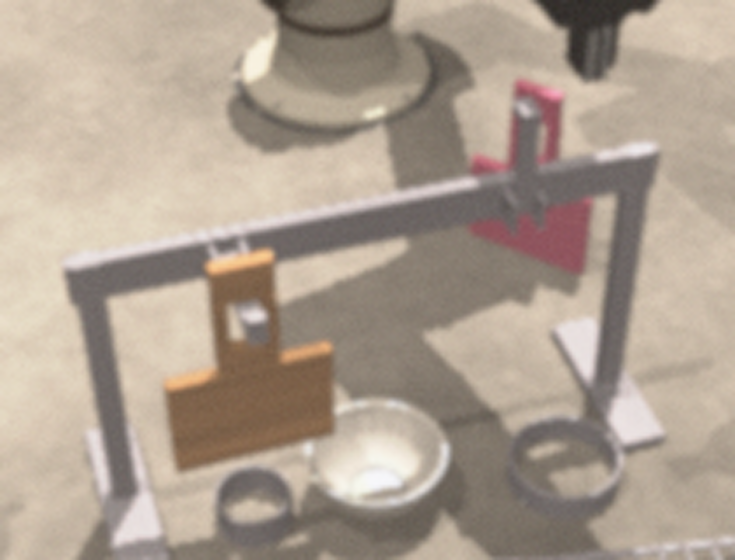

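View pics/wrist_32.png

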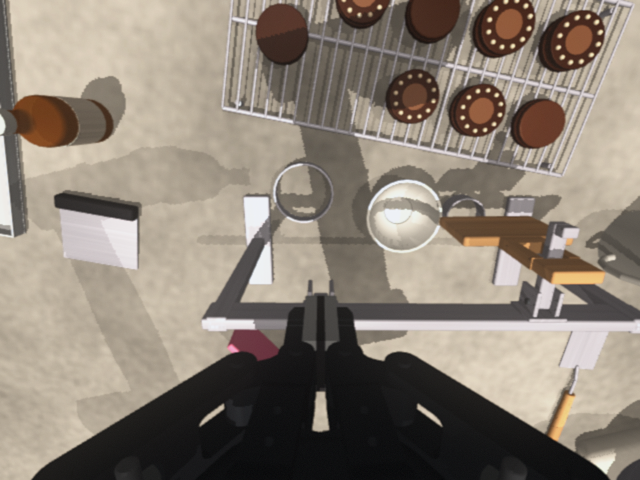

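```bash
python3 -c "
from bench import arm
print(arm.job_done())"
```

```text
the job is handed in; nothing more can be done
None
```

The board now hangs on the spare hook, the emptied hook is folded up flat, and I handed the job in at about 33 s. No verdict was reported.

- **Spare hook:** I folded it down and felt its stop. I held about 14 N for 0.8 s, then about 16 N for 0.7 s.
- **Board:** I gripped it by the tab, raised it about 23 mm over the lip and carried it across. I lowered it until the hook took the weight, then released it.
- **Emptied hook:** I lifted it part way by gripping it, then pushed it upright from the front. I pressed it near its end at about 14–16 N for roughly 0.9 s.

**Last checks:** The final scene, side and wrist views show the brown board hanging on the spare hook and the other hook upright. The bowl, rings, cakes and pink look-alike appear in place, and the gripper is clear of everything.

**What disagreed or went less well:**
- All three cameras put the shut fingertips about 30 mm above the reported TCP. My first tries to press the spare hook down missed it for that reason; I allowed for the offset from then on.
- Lifting the emptied hook took up to 24 N at the wrist. That was mid-swing, away from its stops, because the pads resisted the bar turning in them.
- The highest force I read against a stop was about 17 N. I had readings only at the end of each move, so brief peaks in between were not seen.

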